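# Pin the reagent drawbar out for service

### The job

Lock the analyser's reagent drawbar for service: with the hooked rod, catch the eye of the drawbar under the hood's ledge and pull the drawbar all the way out, so that its lug stands fully home in the fork. Put the hooked rod back down, off the analyser module, then take the thicker of the two headed pins from the pin rack and push it through fork and lug until its head sits flush on the fork, and let go. Do not handle the drawbar with the gripper itself, leave the thin pin in the rack, and do not disturb the other things on the bench.

Things in the scene. Friction and masses are not known exactly. Their poses are not given: they have to be found in the camera images.
- module: Fixed cream analyser module, 310 mm long (its x), 150 mm wide, origin at table level, yaw only. Its flat deck leans 30 degrees, facing up and to its right (-y). Over the +x half of the deck stands a hood (side walls and roof), open at its -x end. The deck's other half is bare but for the fork; it ends 69 mm to -x of the fork hole.
- ledge (a point): Middle of the hood roof's front edge, on its underside, 88 mm above the deck plate; axes as fork_mouth. The roof is 6 mm thick and reaches 188 mm to +x. The hood's mouth is 138 mm wide (69 mm either way along y) and open down to the deck. In this frame the fork hole is at x = -56, y = 35 mm and the fork's top face at z = -41 mm.
- fork_mouth (a point): Centre of the steel fork's 16 mm hole, on its top face, 47 mm above the deck plate. Axes: z = deck normal and hole axis, outward, 30 degrees from vertical; x level, from fork to hood; y up the slope. Fork: two cheeks 36 (x) by 40 (y) by 8 mm, 11 mm gap, web on the -x side, slot open to +x; lower cheek's underside 27 mm below the top face. Clear above.
- drawbar: Steel drawbar, 8 mm plate sliding only along the deck's x, 2.5 N friction (stays where left). Origin: centre of the 16 mm hole in its lug (34 mm square), mid-thickness; axes as fork_mouth. Fully out, at its stop, the origin is at x = 0, y = 0, z = -13.5 mm in the frame of fork_mouth; it starts 58 to 70 mm further in (+x).
- eye (a point): Centre of the drawbar's eye, mid-thickness: a ring with 26 mm hole, 40 mm outside, 8 mm thick, parallel to the deck (hole axis = deck normal). 20 mm to +x and 70 mm to -y of the lug hole, moving with it. At the start the ring is hidden under the ledge, its upper face 50 mm below the roof.
- hook: Loose hooked rod, about 0.14 kg, 184 mm long, lying level in its rest. Origin: the place to grip, on the axis of its black handle (14 mm wide in y, 22 mm high, from 65 mm behind to 35 mm ahead of the origin). x points to the hooked end, z up. A 10 mm round steel rod runs on to x = 115 mm, where a round prong 8 mm thick points down (-z).
- hook_tip (a point): Lowest point of the prong: x = 115 mm, z = -26 mm in the hook's frame.
- rest: Fixed grey rest of the hook: base plate 200 by 50 by 6 mm, two slotted posts 55 mm behind (44 mm to the slot floor) and 70 mm ahead (50 mm) of its origin (table level; x along the rod). In it the hook's origin is 55 mm above the rest's, same heading; slots 9 mm deep, 5 mm wider than handle or rod, open upwards.
- pin: The thicker headed steel pin, about 0.15 kg, 84 mm long, hanging by its head in a rack hole. Origin: centre of the underside of the head; z along the pin, out of the head. Shank 14 mm thick, 44 mm long, foot chamfered. Head: disc 30 mm wide, 6 mm thick, with a round grip knob on it 22 mm wide (z = 6 to 40 mm).
- thin_pin: The thin headed steel pin, of like shape: shank 8 mm thick and 44 mm long, disc 24 mm, knob 14 mm wide, top 32 mm above its origin (underside of the head). To be left in the rack.
- rack: Fixed aluminium pin rack, 140 (x) by 50 by 60 mm high, origin at table level; two 17 mm holes, 35 mm either side of the middle along x; pins hang in them with the head's underside at 60 mm height. Which pin is in which hole varies.
- reagent_bottle: Bystander: fixed amber bottle, 52 mm wide, 115 mm high, origin under its base.
- buffer_jar: Bystander: fixed white jar, 52 mm wide, 65 mm high, origin under its base.
- screwdriver: Bystander: loose screwdriver, 130 mm long, lying along its x.
- spanner: Bystander: loose spanner, 150 mm long, lying along its x.
There are look-alikes about, which are no part of the job. What is shaped like the hook but orange or yellow is not meant.

How it is judged:
By the outcome, as a careful person would: the job done as asked, in the order asked, and still so for the second after the job is handed in, with the robot touching nothing.
It also fails if it takes over 64 s, if anything falls off the work surface, if the arm or the gripper's body presses on something with over 40 N, if the wrist force passes 120 N, or if a joint passes its speed limit or range.

### The arm

A 6-joint arm with a two-finger parallel gripper is mounted at the origin on the work surface. World frame = base frame: x ahead of the robot, y to its left, z up, the work surface at z = 0. Lengths are in m, angles in rad, forces in N, time in s.
With the tool pointing down it reaches from about 0.375 to 0.9 m from the base axis. Payload 3.1 kg.
Tool frame: the origin (TCP) lies where the fingers leave the gripper's body, on its centre line; the fingertips stand 73 mm ahead of it and the grasp point (between the pads) lies 54 mm ahead of it; z points along the fingers, y is the line along which they close (so a half turn about z gives the same grasp; the last joint's range is limited). The gripper opens to 85 mm and grips with 20 to 120 N. Pads are 22 mm wide; open, the fingers measure 114 mm over their backs; the gripper's body (76 mm by 85 mm) begins 54 mm behind the grasp point. The pads swing forward as they close: fully open they stand 13 mm farther back than shut.
Start: joints at [-1.317, 0.527, 1.433, -0, 1.181, -0.178], TCP at [0.262, -0.567, 0.304] pointing down, gripper open.
Joint ranges: [-3.08, 3.08], [-0.75, 2.2], [0.22, 2.44], [-1.43, 4.57], [0, 2.65], [-2.85, 2.85]. Speed limits (rad/s): [2.79, 2.79, 3.14, 3.14, 3.14, 3.14].

### API

Orientations are given as a unit quaternion [x, y, z, w].
In Python, from station import manip gives the robot as it stands.
- The arm moves only by the shell command python3 -m crank 'ROWS' [FORCE]. ROWS is JSON, a list of rows, each an object with "dp": the shift along the tool's x, y, z normalised to -1 to 1, where 1 is 50 cm, a list of three; "delta_rot": the turn, a rotation vector about the tool's x, y, z normalised to -1 to 1, where 1 is 2 pi rad, a list of three; "fingers": the opening, from -1 (shut) to 1 (fully open). A call has 1 to 12 rows; each row shifts and turns the commanded pose from where the row before left it, along the tool's axes as they then stand; what a row does not reach is not made up. A row lasts 1/12 s, in which the tool goes at most 41.7 mm and 7.16 degrees, less where a joint would pass 70% of its speed; a pose out of reach is approached as far as the arm can. A call with a number of a shift or a turn outside -1 to 1 is refused whole. A call with a gripper value outside its range is refused whole. The fingers move at their own pace and stop on an object; FORCE is the grip in N (left out, the last holds). Time passes only in rows, so rows that do not move let the fingers close. It gives the time, the measured TCP pose, the force, the opening and the grip force at its end, in the units of the state.
- manip.sense(): the state, without advancing time (a new reading comes with each control period).
- manip.snapshot(name): name is "side" or "top"; returns (picture, depth): 480x640x3 uint8, red, green, blue; 480x640 float32, m along the optical axis (not along the pixel's ray), 0 where there is no reading.
- manip.camera_model(name): a dict with "fx", "fy", "cx", "cy" (pixels), "k1" (the pictures are not rectified: a ray, as slopes to the right and down, at radius r is drawn at 1 + k1 r^2 times it, then the intrinsics apply), "origin" and "attitude" of the camera in the world. Camera axes: x right, y up, looking along -z (the intrinsics and any distortion apply to the point x, -y, -z); pixel columns grow to the right and rows downward; lengths in m; the calibration is good to about 2 mm. A picture is of the moment at which its call begins. camera_model takes no time and is no camera call.
- manip.sign_off(): hands the job in; it is judged then, once.
The state is a dict: "t": time; "q": joint angles; "qd": joint speeds; "tau": joint torques, N m; "tcp_pos": TCP position; "tool_rot": TCP orientation; "force": force on the tool from outside, world axes, zero at the start; "ft_torque": the same for the moment, N m; "finger_gap": opening from 0.0 (shut) to 1.0 (fully open); "gripper_force": force on a finger pad.
Only numpy, scipy, OpenCV 4.12 (cv2) and the standard library are available. Lean on these libraries where they do the work, as an engineer would, in place of code of your own. Each camera call takes 0.05 s, during which the arm holds its last target. There are 200 camera calls.

## Working session

There is one attempt and no reset: what is moved stays moved. The work goes in short steps, Python scripts to look and compute and a shell command to move; the robot and the scene stay as the last step left them, time stands still between calls to the robot, and variables do not carry over. Pictures are saved under pics/ and viewed, at most 10 in all, crops included, and the job is handed in when it is done.

```bash
ls; mkdir -p pics; cat > h.py <<'E'
import numpy as np, cv2
from station import manip
from scipy.spatial.transform import Rotation as R
def snap(n,f=None):
    p,d=manip.snapshot(n)
    if f: cv2.imwrite('pics/'+f,p[:,:,::-1])
    np.savez('/tmp/'+n,p=p,d=d); return p,d
def load(n):
    z=np.load('/tmp/%s.npz'%n); return z['p'],z['d']
def att(c):
    a=np.array(c['attitude'],float)
    return a if a.shape==(3,3) else R.from_quat(a).as_matrix()
def rays(n,uv):
    c=manip.camera_model(n); uv=np.atleast_2d(uv).astype(float)
    K=np.array([[c['fx'],0,c['cx']],[0,c['fy'],c['cy']],[0,0,1]])
    s=cv2.undistortPoints(uv[:,None],K,np.array([c['k1'],0,0,0.]))[:,0]
    return np.array(c['origin']),np.c_[s[:,0],-s[:,1],-np.ones(len(s))]@att(c).T
def onz(n,uv,z):
    o,r=rays(n,uv); return o+r*((z-o[2])/r[:,2])[:,None]
def cloud(n,d):
    v,u=np.mgrid[:480,:640]; o,r=rays(n,np.c_[u.ravel(),v.ravel()])
    P=o+r*d.ravel()[:,None]; P[d.ravel()==0]=np.nan; return P.reshape(480,640,3)
E
python3 - <<'E'
from h import *
print(manip.camera_model('side'),manip.camera_model('top'),manip.sense())
a,d=snap('side','s0.png'); b,e=snap('top','t0.png')
print((d>0).mean(),(e>0).mean())
E
```

```text
pics
{'fx': 445.92120375376834, 'fy': 445.92120375376834, 'cx': 311.51472900156557, 'cy': 243.23997926358277, 'k1': -0.03075655743610128, 'origin': array([0.13748472, 0.67409676, 0.60101054]), 'attitude': array([-0.10833127,  0.48987872,  0.83880965, -0.21138009])} {'fx': 607.1289818927992, 'fy': 607.1289818927992, 'cx': 318.6628678613903, 'cy': 240.1459367695747, 'k1': -0.10232128273042676, 'origin': array([ 0.2784325 , -0.0886432 ,  1.23704799]), 'attitude': array([ 0.07890408, -0.07764296, -0.69439645,  0.71102692])} {'t': 0.0, 'q': array([-1.31647847e+00,  5.28494350e-01,  1.43392089e+00, -2.54035055e-05,
        1.18140075e+00, -1.78497588e-01]), 'qd': array([ 0.00093091, -0.00031424, -0.00064711, -0.0001872 ,  0.00036134,
       -0.00203322]), 'tau': array([-4.95122492e-05, -4.42349732e+01, -1.78027457e+01, -3.12251022e-04,
        8.49163014e-03, -3.34483950e-06]), 'tcp_pos': array([ 0.26202027, -0.56679668,  0.30291022]), 'tool_rot': array([ 9.76673451e-01,  2.14727116e-01, -5.38703716e-05, -1.11042167e-03]), 'force': array([-0.32785257, -0.03752581, -0.07793079]), 'ft_torque': array([ 0.01177147, -0.04949426,  0.02012547]), 'gripper_force': 0.0, 'finger_gap': 0.9960307707971031}
0.9961360677083333 0.99609375
```

View pics/s0.png

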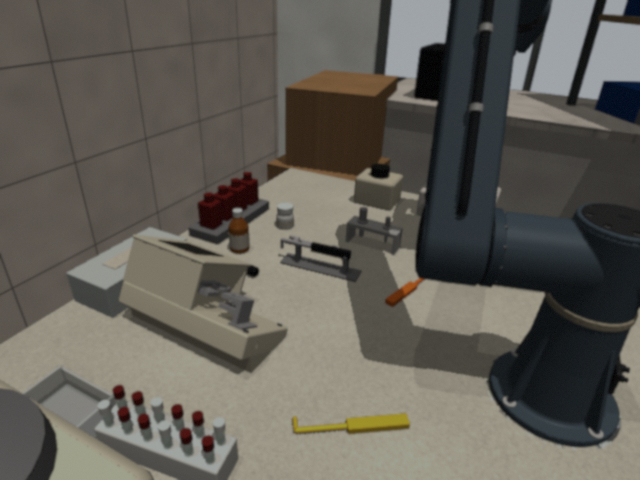

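View pics/t0.png

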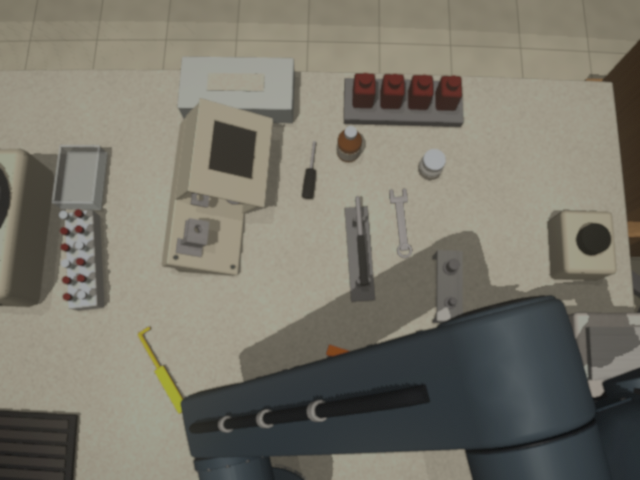

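Side view: module at about (200,295), hook in its rest at (320,258), rack at (375,235). Top view: module at (210,190), hook and rest at (360,250), rack at (450,285) with its pins at (452,265) and (452,302).

```bash
python3 - <<'E'
from h import *
p,d=load('top'); C=cloud('top',d)
for uv in [(360,250),(362,240),(360,200),(451,265),(452,302),(450,284),(195,225),(185,262),(230,262),(195,200),(265,160),(190,130),(200,198),(300,300)]:
    print(uv,C[uv[1],uv[0]].round(4),p[uv[1],uv[0]])
im=p[:,:,::-1]
a=cv2.resize(im[90:290,155:285],None,fx=3,fy=3,interpolation=cv2.INTER_CUBIC)
b=cv2.resize(im[170:330,330:480],None,fx=2.6,fy=2.6,interpolation=cv2.INTER_CUBIC)
o=np.zeros((600,800,3),np.uint8); o[:600,:390]=a; o[:416,400:790]=b
cv2.imwrite('pics/c1.png',o)
E
```

```text
(360, 250) [ 0.524  -0.1652  0.0686] [55 53 48]
(362, 240) [ 0.5452 -0.1692  0.0643] [56 54 49]
(360, 200) [ 0.6471 -0.1688 -0.0009] [113 109  99]
(451, 265) [ 0.4925 -0.3381  0.0981] [96 92 89]
(452, 302) [ 0.4221 -0.3398  0.0923] [91 88 85]
(450, 284) [ 0.4615 -0.3434  0.0612] [107 104  97]
(195, 225) [0.5557 0.1538 0.1142] [102  98  94]
(185, 262) [0.4914 0.178  0.0701] [159 151 132]
(230, 262) [0.5018 0.096  0.0256] [158 150 130]
(195, 200) [0.6072 0.1586 0.1085] [117 113 108]
(265, 160) [0.6962 0.027  0.0974] [158 150 130]
(190, 130) [0.7449 0.1749 0.1278] [130 123 107]
(200, 198) [0.6237 0.1578 0.0668] [103  97  83]
(300, 300) [ 4.311e-01 -4.790e-02 -2.000e-04] [163 159 143]
```

View pics/c1.png

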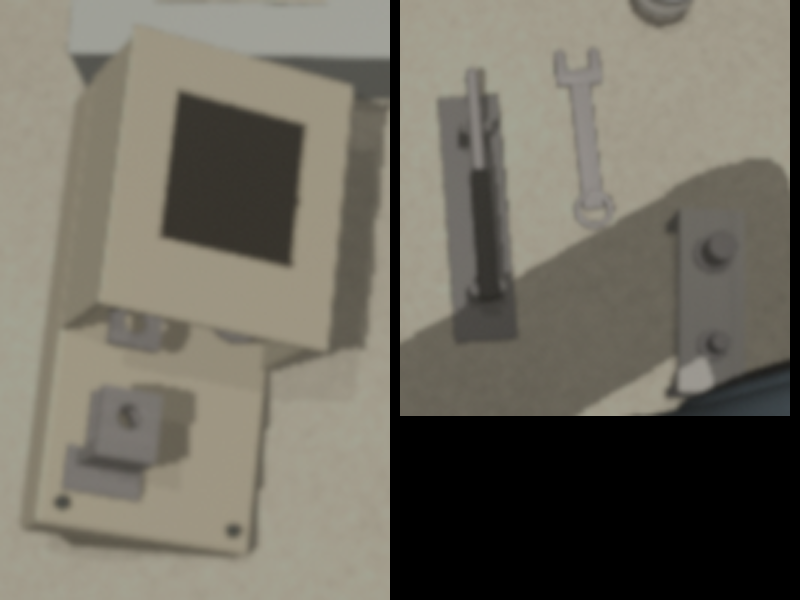

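Crop: fork top face centred at crop (127,425), with its hole at (129,412). The lug shows at (135,328) under the roof edge, and the ring's edge at (235,335). Hook handle at (486,235) and rod at (476,120). The thick pin is the far one at (717,250), the thin one at (717,343).

```bash
cat > m.py <<'E'
from h import *
def deckfit(C,lo,hi):
    # cream bare deck points in region, plane fit
    pass
p,d=load('top'); C=cloud('top',d)
def fitplane(Q,it=6,th=.003):
    for _ in range(it):
        c=Q.mean(0); n=np.linalg.svd(Q-c,full_matrices=False)[2][2]; n*=np.sign(n[2])
        e=(Q-c)@n; Q=Q[abs(e)<max(th,1.5*e.std())] if _<it-1 else Q
    return c,n,e.std(),len(Q)
reg=C[240:270,178:238].reshape(-1,3)
Q=np.r_[C[245:265,208:236].reshape(-1,3),C[205:265,220:236].reshape(-1,3)]
c,n,s,k=fitplane(Q); print('deck',c.round(4),n.round(4),'tilt',np.degrees(np.arccos(n[2])).round(2),s,k)
ex=np.cross(np.array([-0.0,0,1]),n); 
# y up slope
yh=-np.array([n[0],n[1],0]); yh/=np.linalg.norm(yh); yaw=np.arctan2(yh[1],yh[0])-np.pi/2
print('yaw from deck',np.degrees(yaw))
Q=C[222:240,190:206].reshape(-1,3); h=(Q-c)@n; Q2=Q[abs(h-.047)<.004]; print(len(Q2))
c2,n2,s2,k2=fitplane(Q2); print('fork top',c2.round(4),n2.round(4),((c2-c)@n).round(4),k2)
# roof
Q=C[120:195,195:265].reshape(-1,3); h=(Q-c)@n; Q=Q[abs(h-.094)<.006]; c3,n3,s3,k3=fitplane(Q); print('roof',c3.round(4),n3.round(4),((c3-c)@n).round(4),k3, np.degrees(np.arctan2(-n3[1],-n3[0])-np.pi/2))
# roof outline
h=(C-c)@n
def rect(mask,z):
    m=cv2.morphologyEx(mask.astype(np.uint8),cv2.MORPH_OPEN,np.ones((2,2)))
    cs,_=cv2.findContours(m,cv2.RETR_EXTERNAL,cv2.CHAIN_APPROX_NONE); ct=max(cs,key=cv2.contourArea)[:,0]
    return ct
N=np.array([0,-np.sin(np.pi/6),np.cos(np.pi/6)])
def planepts(uv,c,n):
    o,r=rays('top',uv); return o+r*(((c-o)@n)/(r@n))[:,None]
for nm,off,tol,box in [('fork',.047,.004,(215,245,180,215)),('roof',.094,.005,(90,230,170,290))]:
    mk=np.zeros((480,640),bool); a,b,e,f=box; mk[a:b,e:f]=abs(h[a:b,e:f]-off)<tol
    ct=rect(mk,0); P=planepts(ct,c+off*n,n)
    X=np.array([n[2],0,-n[0]]);X=np.array([np.cos(yaw),np.sin(yaw),0]);X-=X@n*n;X/=np.linalg.norm(X);Y=np.cross(n,X)
    L=np.c_[(P-c)@X,(P-c)@Y].astype(np.float32)*1000
    r=cv2.minAreaRect(L); print(nm,r, 'world c',(c+X*r[0][0]/1000+Y*r[0][1]/1000+off*n).round(4))
np.savez('/tmp/deck',c=c,n=n)
# hook
Q=C[195:300,345:378].reshape(-1,3); Q=Q[(Q[:,2]>.056)&(Q[:,2]<.075)]
for nm,q in [('handle',Q[(Q[:,2]>.0625)]),('rod',Q[Q[:,0]>Q[:,0].min()+.115])]:
    vx,vy,x0,y0=cv2.fitLine(q[:,:2].astype(np.float32),cv2.DIST_HUBER,0,.001,.001).ravel()
    t=(q[:,:2]-[x0,y0])@[vx,vy]; print(nm,len(q),[vx,vy],[x0,y0],'ends',x0+vx*t.min(),y0+vy*t.min(),x0+vx*t.max(),y0+vy*t.max(),q[:,2].mean())
for nm,(u,v),z in [('pin',(451,265),.1),('thin',(452,302),.092)]:
    Q=C[v-12:v+12,u-12:u+12].reshape(-1,3); Q=Q[Q[:,2]>z-.006]; print(nm,len(Q),Q.mean(0),np.ptp(Q,axis=0))
Q=C[245:315,430:470].reshape(-1,3); Q=Q[abs(Q[:,2]-.06)<.004]; print('rack',cv2.minAreaRect(Q[:,:2].astype(np.float32)*1000))
E
python3 m.py
```

```text
Traceback (most recent call last):
  File "m.py", line 13, in <module>
    c,n,s,k=fitplane(Q); print('deck',c.round(4),n.round(4),'tilt',np.degrees(np.arccos(n[2])).round(2),s,k)
            ~~~~~~~~^^^
  File "m.py", line 8, in fitplane
    c=Q.mean(0); n=np.linalg.svd(Q-c,full_matrices=False)[2][2]; n*=np.sign(n[2])
                   ~~~~~~~~~~~~~^^^^^^^^^^^^^^^^^^^^^^^^^
numpy.linalg.LinAlgError: SVD did not converge
```

```bash
sed -i 's/^    for _ in range(it):/    Q=Q[np.isfinite(Q[:,0])]\n    for _ in range(it):/' m.py; python3 m.py
```

```text
deck [0.5421 0.1071 0.0315] [-0.0232 -0.5142  0.8574] tilt 30.98 0.001475644586109707 1194
yaw from deck -2.579704031105626
227
fork top [0.5446 0.149  0.1113] [-0.0173 -0.537   0.8434] 0.0468 204
roof [0.6864 0.0907 0.1359] [-0.0293 -0.5054  0.8624] 0.0945 4308 -3.3198811692461794
fork ((-1.6126441955566406, 73.94508361816406), (41.38221740722656, 47.00106430053711), 89.8061294555664) world c [0.5422 0.1463 0.1099]
roof ((153.8885498046875, 40.95034408569336), (190.08999633789062, 157.1834259033203), 0.04663270711898804) world c [0.6952 0.0869 0.1332]
handle 306 [np.float32(0.99647266), np.float32(0.083917975)] [np.float32(0.50699854), np.float32(-0.16913797)] ends 0.4568916871477131 -0.1733577196800508 0.6300817924801326 -0.1587725096342442 0.06564279224596148
rod 150 [np.float32(0.99733543), np.float32(0.07295222)] [np.float32(0.6010728), np.float32(-0.1613447)] ends 0.5709143838987624 -0.16355070754487527 0.6376630052521197 -0.1586682378822389 0.058814604431410324
pin 87 [ 0.49415662 -0.34257688  0.09937853] [0.01999889 0.02034164 0.00933433]
thin 47 [ 0.42094945 -0.33462524  0.12101251] [0.10627653 0.15544745 0.70747192]
rack ((465.76922607421875, -342.7756652832031), (50.08073043823242, 127.70216369628906), 89.61678314208984)
```

```bash
python3 - <<'E'
from h import *
p,_=load('top'); s,_=load('side')
a=cv2.resize(p[180:250,175:225,::-1],None,fx=8,fy=8,interpolation=cv2.INTER_CUBIC)
b=cv2.resize(s[265:335,190:240,::-1],None,fx=8,fy=8,interpolation=cv2.INTER_CUBIC)
o=np.hstack([a,b]); o=cv2.convertScaleAbs(o,alpha=1.3)
cv2.imwrite('pics/c2.png',o)
E
```

```text
(no output)
```

View pics/c2.png

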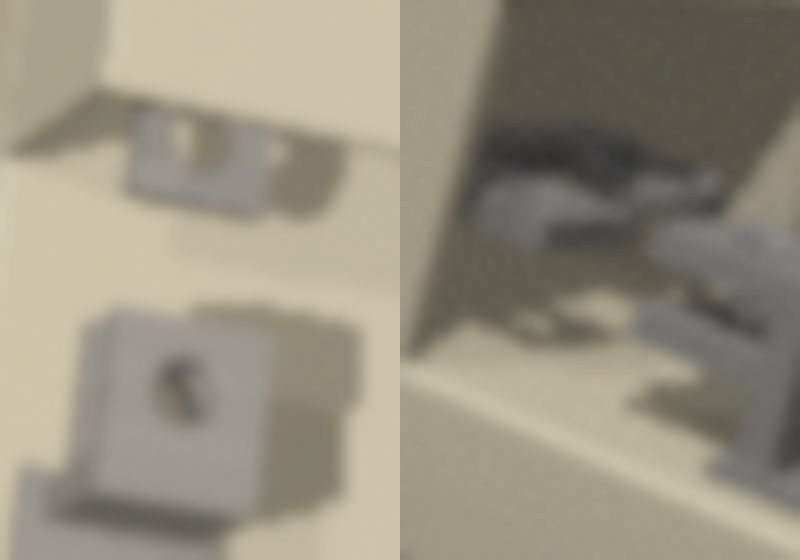

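Left half: fork hole at zoom (185,390), i.e. top pixel (197.7,228.3), with face corners (115,312), (275,340), (255,515) and (92,490). The lug hole is at zoom (197,140), about pixel (199.2,197).

```bash
cat > pl.py <<'E'
from h import *
Z=np.load('/tmp/deck.npz'); c=Z['c']
yaw=np.radians(-2.6)
X=np.array([np.cos(yaw),np.sin(yaw),0]); n=np.array([np.sin(yaw)*.5,-np.cos(yaw)*.5,np.sqrt(.75)]); Y=np.cross(n,X)
M=np.c_[X,Y,n]
def onplane(nm,uv,h):
    o,r=rays(nm,uv); q=c+h*n; return o+r*(((q-o)@n)/(r@n))[:,None]
def zoom(x,y,u0,v0,k=8): return [(x+.5)/k-.5+u0,(y+.5)/k-.5+v0]
def goto(pos,tx,ty,grasp=.054):
    """target grasp-point pos, tool x axis, tool y axis -> print rotvec (norm) then dp (after rotation)"""
    s=manip.sense(); Rc=R.from_quat(s['tool_rot']); tz=np.cross(tx,ty); Rt=R.from_matrix(np.c_[tx,ty,tz])
    rv=(Rc.inv()*Rt).as_rotvec(); tcp=np.array(pos)-grasp*tz
    dw=tcp-s['tcp_pos']
    print('t',s['t'],'rot n',(rv/2/np.pi).round(4),'deg',np.degrees(np.linalg.norm(rv)).round(2),'dp after rot',(Rt.inv().apply(dw)/.5).round(4),'dp before',(Rc.inv().apply(dw)/.5).round(4),'mm world',(dw*1e3).round(1),'q',s['q'].round(2))
E
python3 - <<'E'
from pl import *
hole=onplane('top',[zoom(185,390,175,180)],.047)[0]; print('hole',hole)
for z in [(115,312),(275,340),(255,515),(92,490)]: print(((onplane('top',[zoom(*z,175,180)],.047)[0]-hole)@M*1e3).round(1))
print('lug',((onplane('top',[zoom(197,140,175,180)],.0375)[0]-hole)@M*1e3).round(1))
for z in [(143,105),(128,190),(258,215),(275,135)]: print(((onplane('top',[zoom(*z,175,180)],.0375)[0]-hole)@M*1e3).round(1))
# roof front corners (crop c1 3x at 155,90)
for z in [(102,302),(330,350),(135,27),(353,88)]: print('roof',((onplane('top',[zoom(*z,155,90,3)],.094)[0]-hole)@M*1e3).round(1))
# side-cam check on fork top edge corner at zoom(645,245)-> x-400
s=onplane('side',[zoom(250,245,190,265)],.047)[0]; print('side near corner',((s-hole)@M*1e3).round(1))
# hook + pin in side cam: known markers
ps,ds=load('side'); C=cloud('side',ds)
q=C[180:280,270:370].reshape(-1,3); q=q[np.isfinite(q[:,0])]
k=q[(q[:,2]>.06)&(q[:,2]<.08)&(abs(q[:,0]-.53)<.1)&(abs(q[:,1]+.168)<.03)]
print('handle side',len(k),k.min(0),k.max(0),k.mean(0))
q=C[200:250,340:410].reshape(-1,3)
for x0 in (.494,.424):
    k=q[(q[:,2]>.07)&(q[:,2]<.11)&(np.hypot(q[:,0]-x0,q[:,1]+.342)<.02)]; print('pin side',len(k),k.min(0),k.max(0)) if len(k) else 0
goto([.521,-.1675,.055],np.array([np.cos(.073),np.sin(.073),0]),np.array([np.sin(.073),-np.cos(.073),0]))
E
```

```text
hole [0.5503073  0.14900411 0.11023096]
[15.7 19.5 -0. ]
[ 16.3 -21.   -0. ]
[-27.2 -20.9   0. ]
[-28.1  19.9   0. ]
lug [64.5  1.4 -9.5]
[70.4 15.9 -9.5]
[48.6 17.1 -9.5]
[ 49.  -16.3  -9.5]
[ 69.9 -18.2  -9.5]
roof [56.5 40.4 47. ]
roof [  56.9 -114.7   47. ]
roof [240.6  41.8  47. ]
roof [ 241.5 -113.4   47. ]
side near corner [11.1 33.1 -0. ]
handle side 197 [ 0.45869988 -0.18095177  0.06000395] [ 0.6231977  -0.1570788   0.06759359] [ 0.51042385 -0.1668983   0.06405594]
pin side 105 [ 0.48463243 -0.35502886  0.07018575] [ 0.50774909 -0.32942416  0.10065214]
pin side 48 [ 0.41992717 -0.346243    0.070001  ] [ 0.43385883 -0.3311576   0.09299754]
t 0.1 rot n [-0.0003 -0.      0.0573] deg 20.62 dp after rot [ 0.5748 -0.7588  0.388 ] dp before [ 0.8051 -0.507   0.3893] mm world [ 259.   399.4 -194. ] q [-1.32  0.53  1.43  0.    1.18 -0.18]
```

```bash
python3 -m crank '[{"dp":[0,0,0],"delta_rot":[0,0,0.0143],"fingers":1},{"dp":[0,0,0],"delta_rot":[0,0,0.0143],"fingers":1},{"dp":[0,0,0],"delta_rot":[0,0,0.0143],"fingers":1},{"dp":[0,0,0],"delta_rot":[0,0,0.0144],"fingers":1},{"dp":[0.03,-0.04,0],"delta_rot":[0,0,0],"fingers":1},{"dp":[0.048,-0.063,0],"delta_rot":[0,0,0],"fingers":1},{"dp":[0.048,-0.063,0],"delta_rot":[0,0,0],"fingers":1},{"dp":[0.048,-0.063,0],"delta_rot":[0,0,0],"fingers":1},{"dp":[0.048,-0.063,0],"delta_rot":[0,0,0],"fingers":1},{"dp":[0.048,-0.063,0],"delta_rot":[0,0,0],"fingers":1},{"dp":[0.048,-0.063,0],"delta_rot":[0,0,0],"fingers":1},{"dp":[0.048,-0.063,0],"delta_rot":[0,0,0],"fingers":1}]' 60
python3 -m crank '[{"dp":[0.048,-0.063,0],"delta_rot":[0,0,0],"fingers":1},{"dp":[0.048,-0.063,0],"delta_rot":[0,0,0],"fingers":1},{"dp":[0.048,-0.063,0],"delta_rot":[0,0,0],"fingers":1},{"dp":[0.048,-0.063,0],"delta_rot":[0,0,0],"fingers":1},{"dp":[0.017,-0.026,0.04],"delta_rot":[0,0,0],"fingers":1},{"dp":[0,0,0.06],"delta_rot":[0,0,0],"fingers":1},{"dp":[0,0,0.06],"delta_rot":[0,0,0],"fingers":1},{"dp":[0,0,0.04],"delta_rot":[0,0,0],"fingers":1},{"dp":[0,0,0],"delta_rot":[0,0,0],"fingers":1},{"dp":[0,0,0],"delta_rot":[0,0,0],"fingers":1}]'
cat > gh.py <<'E'
from pl import *
goto([.521,-.1675,.055],np.array([np.cos(.073),np.sin(.073),0]),np.array([np.sin(.073),-np.cos(.073),0]))
E
python3 gh.py
```

```text
t: 1.1
tcp_pos: [0.4277, -0.3123, 0.3036]
tool_rot: [0.999, 0.036, -0.0, -0.0]
force: [0.5, 0.5, -0.8]
finger_gap: 1.001
gripper_force: 0.0
t: 1.93
tcp_pos: [0.5208, -0.1676, 0.2029]
tool_rot: [0.999, 0.036, -0.001, -0.001]
force: [0.7, -0.1, -0.3]
finger_gap: 1.001
gripper_force: 0.0
t 1.9333 rot n [-0.0003  0.0004 -0.    ] deg 0.19 dp after rot [ 5.000e-04 -1.000e-04  1.878e-01] dp before [0.001  0.0002 0.1878] mm world [  0.2   0.1 -93.9] q [-0.52  0.57  1.72  0.    0.86  0.98]
```

```bash
python3 -m crank '[{"dp":[0,0,0.05],"delta_rot":[0,0,0],"fingers":1},{"dp":[0,0,0.05],"delta_rot":[0,0,0],"fingers":1},{"dp":[0,0,0.05],"delta_rot":[0,0,0],"fingers":1},{"dp":[0,0,0.038],"delta_rot":[0,0,0],"fingers":1},{"dp":[0,0,0],"delta_rot":[0,0,0],"fingers":1},{"dp":[0,0,0],"delta_rot":[0,0,0],"fingers":-1},{"dp":[0,0,0],"delta_rot":[0,0,0],"fingers":-1},{"dp":[0,0,0],"delta_rot":[0,0,0],"fingers":-1},{"dp":[0,0,0],"delta_rot":[0,0,0],"fingers":-1},{"dp":[0,0,0],"delta_rot":[0,0,0],"fingers":-1},{"dp":[0,0,0],"delta_rot":[0,0,0],"fingers":-1},{"dp":[0,0,0],"delta_rot":[0,0,0],"fingers":-1}]' 70
python3 -m crank '[{"dp":[0,0,0],"delta_rot":[0,0,0],"fingers":-1},{"dp":[0,0,0],"delta_rot":[0,0,0],"fingers":-1},{"dp":[0,0,0],"delta_rot":[0,0,0],"fingers":-1}]'
```

```text
t: 2.93
tcp_pos: [0.5217, -0.1682, 0.111]
tool_rot: [0.999, 0.036, 0.001, 0.001]
force: [-0.9, 0.1, 6.2]
finger_gap: 0.152
gripper_force: 68.2
t: 3.18
tcp_pos: [0.5217, -0.1683, 0.111]
tool_rot: [0.999, 0.036, 0.001, 0.001]
force: [-0.3, -0.1, 5.6]
finger_gap: 0.154
gripper_force: 68.2
```

```bash
cat >> pl.py <<'E'
hole=np.array([.5503,.1490,.1102])
def gm(px,z,y=-.070): goto(hole+M@np.array([px-.115,y,z]),X,-Y,.056)
E
python3 -m crank '[{"dp":[0,0,-0.03],"delta_rot":[0,0,0],"fingers":-1},{"dp":[0,0,-0.05],"delta_rot":[0,0,0],"fingers":-1},{"dp":[0,0,-0.06],"delta_rot":[0,0,0],"fingers":-1},{"dp":[0,0,-0.07],"delta_rot":[0,0,0],"fingers":-1},{"dp":[0,0,-0.07],"delta_rot":[0,0,0],"fingers":-1},{"dp":[0,0,-0.03],"delta_rot":[0,0,0],"fingers":-1},{"dp":[0,0,0],"delta_rot":[0,0,0],"fingers":-1}]'
python3 - <<'E'
from pl import *
gm(.010,.06); print(hole+M@np.array([-.105,-.07,.06]))
E
```

```text
t: 3.77
tcp_pos: [0.5231, -0.1688, 0.2691]
tool_rot: [0.999, 0.036, 0.004, 0.002]
force: [0.3, -0.0, -2.1]
finger_gap: 0.147
gripper_force: 68.3
t 3.7667 rot n [0.084  0.0037 0.0187] deg 31.0 dp after rot [-0.1844 -0.2531  0.3619] dp before [-0.1373 -0.42    0.1837] mm world [-83.  204.  -93.4] q [-0.52  0.47  1.66  0.    1.    0.98]
[0.44129722 0.06323462 0.12716152]
```

```bash
python3 -m crank '[{"dp":[0,0,0],"delta_rot":[0.0168,0.0007,0.0037],"fingers":-1},{"dp":[0,0,0],"delta_rot":[0.0168,0.0007,0.0037],"fingers":-1},{"dp":[0,0,0],"delta_rot":[0.0168,0.0007,0.0037],"fingers":-1},{"dp":[0,0,0],"delta_rot":[0.0168,0.0007,0.0037],"fingers":-1},{"dp":[0,0,0],"delta_rot":[0.0168,0.0007,0.0037],"fingers":-1},{"dp":[-0.031,-0.042,0.03],"delta_rot":[0,0,0],"fingers":-1},{"dp":[-0.031,-0.042,0.05],"delta_rot":[0,0,0],"fingers":-1},{"dp":[-0.031,-0.042,0.05],"delta_rot":[0,0,0],"fingers":-1},{"dp":[-0.031,-0.042,0.05],"delta_rot":[0,0,0],"fingers":-1},{"dp":[-0.031,-0.042,0.05],"delta_rot":[0,0,0],"fingers":-1},{"dp":[-0.029,-0.043,0.05],"delta_rot":[0,0,0],"fingers":-1},{"dp":[0,0,0],"delta_rot":[0,0,0],"fingers":-1}]'
python3 - <<'E'
from pl import *
gm(.010,.06)
snap('side','s1.png'); snap('top')
E
```

```text
t: 4.77
tcp_pos: [0.4294, 0.0221, 0.2065]
tool_rot: [0.964, -0.021, -0.006, -0.265]
force: [-1.2, 0.3, -0.7]
finger_gap: 0.149
gripper_force: 68.7
t 4.7667 rot n [-0.0018  0.0038 -0.0009] deg 1.55 dp after rot [0.02   0.0072 0.0671] dp before [0.0217 0.0079 0.0665] mm world [ 10.6  13.2 -30.9] q [-0.47  0.52  2.01  0.59  0.97  0.72]
```

View pics/s1.png

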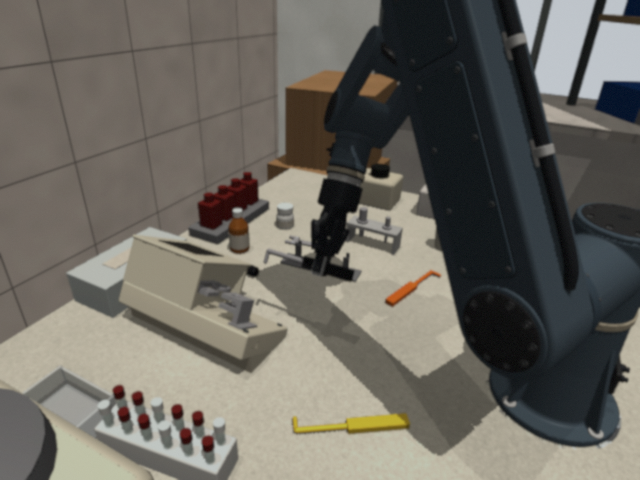

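Side view: the hook is held level, with its prong end at about (265,255), in front of the hood and clear of everything.

```bash
python3 -m crank '[{"dp":[0,0,0],"delta_rot":[-0.0018,0.0038,-0.0009],"fingers":-1},{"dp":[0.02,0.002,0.035],"delta_rot":[0,0,0],"fingers":-1},{"dp":[0.02,0.002,0.035],"delta_rot":[0,0,0],"fingers":-1},{"dp":[0.02,0.002,0.035],"delta_rot":[0,0,0],"fingers":-1},{"dp":[0.02,0.001,0.034],"delta_rot":[0,0,0],"fingers":-1},{"dp":[0,0,0],"delta_rot":[0,0,0],"fingers":-1},{"dp":[0,0,0],"delta_rot":[0,0,0],"fingers":-1}]'
python3 - <<'E'
from pl import *
gm(.040,.024)
p,d=snap('top'); C=cloud('top',d); L=(C-hole)@M
v,u=np.where((abs(L[:,:,1]+.07)<.03)&(L[:,:,2]>.01)&(L[:,:,2]<.05)&(L[:,:,0]>-.1)&(L[:,:,0]<.08))
for a in np.arange(-.08,.06,.01):
    k=L[v,u]; k=k[abs(k[:,0]-a)<.005]
    if len(k): print(a.round(3),len(k),k[:,1:].mean(0).round(4))
E
```

```text
t: 5.45
tcp_pos: [0.4798, 0.0442, 0.1461]
tool_rot: [0.967, -0.023, 0.013, -0.255]
force: [0.2, -0.3, -1.9]
finger_gap: 0.148
gripper_force: 68.7
t 5.45 rot n [ 0.0012 -0.0023  0.0003] deg 0.95 dp after rot [-0.0187 -0.011   0.0101] dp before [-0.0188 -0.0111  0.0097] mm world [-9.   7.7 -1.6] q [-0.37  0.67  1.95  0.7   0.83  0.69]
```

```bash
python3 -m crank '[{"dp":[0,0,0],"delta_rot":[0,0,0],"fingers":-1},{"dp":[0,0,0],"delta_rot":[0,0,0],"fingers":-1},{"dp":[0,0,0],"delta_rot":[0,0,0],"fingers":-1}]'
cat > look.py <<'E'
from pl import *
import sys
gm(float(sys.argv[1]),float(sys.argv[2]))
for nm in ('top','side'):
    p,d=snap(nm); C=cloud(nm,d); L=(C-hole)@M
    K=L[(abs(L[:,:,1]+.07)<.03)&(L[:,:,2]>-.01)&(L[:,:,2]<.06)&(L[:,:,0]>-.15)&(L[:,:,0]<.08)]
    for a in np.arange(-.08,.08,.012):
        k=K[abs(K[:,0]-a)<.006]
        if len(k): print(nm,(a*1e3).round(),len(k),(k[:,1:].mean(0)*1e3).round(1),(k[:,2].max()*1e3).round(1))
E
python3 look.py .04 .024
```

```text
t: 5.75
tcp_pos: [0.4792, 0.0444, 0.1476]
tool_rot: [0.967, -0.023, 0.014, -0.255]
force: [0.6, 0.3, -0.9]
finger_gap: 0.152
gripper_force: 68.7
t 5.75 rot n [ 0.0012 -0.0026  0.0004] deg 1.05 dp after rot [-0.0174 -0.0092  0.0125] dp before [-0.0176 -0.0093  0.0122] mm world [-8.4  7.5 -3.1] q [-0.38  0.66  1.95  0.7   0.83  0.69]
top 76.0 49 [-82.   48.3] 52.0
side -80.0 142 [-69.4  38.4] 59.8
side -68.0 196 [-61.7  37.5] 59.5
side -56.0 59 [-57.2  34.9] 59.7
side -44.0 66 [-69.2  31.5] 41.8
side -32.0 55 [-69.3  31.4] 41.6
side -20.0 25 [-71.2  31.6] 35.5
side -8.0 30 [-71.5  31.7] 36.1
side 4.0 26 [-71.5  31.9] 36.1
side 16.0 27 [-71.3  31.9] 36.4
side 28.0 25 [-71.6  32.3] 36.4
side 40.0 28 [-71.5  32. ] 36.5
side 52.0 70 [-72.   26.5] 47.2
side 64.0 57 [-70.   41.6] 48.6
side 76.0 34 [-65.5  23.1] 48.7
```

```bash
python3 -m crank '[{"dp":[0,-0.008,0.013],"delta_rot":[0,0,0],"fingers":-1},{"dp":[0,0,0],"delta_rot":[0,0,0],"fingers":-1},{"dp":[0.018,0,0],"delta_rot":[0,0,0],"fingers":-1},{"dp":[0.02,0,0],"delta_rot":[0,0,0],"fingers":-1},{"dp":[0.02,0,0],"delta_rot":[0,0,0],"fingers":-1},{"dp":[0.015,0,0],"delta_rot":[0,0,0],"fingers":-1},{"dp":[0,0,0],"delta_rot":[0,0,0],"fingers":-1},{"dp":[0,0,0],"delta_rot":[0,0,0],"fingers":-1},{"dp":[0,0,0],"delta_rot":[0,0,0],"fingers":-1},{"dp":[0,0,0],"delta_rot":[0,0,0],"fingers":-1}]'; python3 look.py .085 .001
```

```text
t: 6.68
tcp_pos: [0.5152, 0.05, 0.1437]
tool_rot: [0.966, -0.023, 0.013, -0.255]
force: [-0.9, -0.5, -0.8]
finger_gap: 0.151
gripper_force: 68.7
t 6.6833 rot n [ 0.0011 -0.0022  0.0003] deg 0.89 dp after rot [ 0.0011 -0.0006  0.0445] dp before [ 0.0004 -0.0009  0.0445] mm world [  1.1  11.3 -19.1] q [-0.34  0.69  1.86  0.68  0.86  0.76]
side -80.0 74 [-65.1  23.6] 33.9
side -68.0 69 [-65.4  24.4] 34.2
side -56.0 72 [-65.1  23.9] 34.2
side -44.0 188 [-67.   36.9] 59.9
side -32.0 194 [-59.5  31.9] 59.7
side -20.0 56 [-53.5  27.5] 58.6
side -8.0 62 [-64.9  24.6] 34.5
side 4.0 55 [-65.1  24.4] 35.1
side 16.0 22 [-67.4  24.7] 28.5
side 28.0 28 [-67.5  24.9] 29.0
side 40.0 27 [-67.1  24.6] 28.9
side 52.0 34 [-67.9  31.6] 48.2
side 64.0 84 [-69.4  38.8] 48.5
side 76.0 64 [-67.1  24.2] 48.6
```

Now down by 23 mm along the deck normal, slowly, watching the force.

```bash
python3 -m crank '[{"dp":[0,0,0.009],"delta_rot":[0,0,0],"fingers":-1},{"dp":[0,0,0.009],"delta_rot":[0,0,0],"fingers":-1},{"dp":[0,0,0.009],"delta_rot":[0,0,0],"fingers":-1},{"dp":[0,0,0],"delta_rot":[0,0,0],"fingers":-1},{"dp":[0,0,0],"delta_rot":[0,0,0],"fingers":-1}]';python3 -m crank '[{"dp":[0,0,0.008],"delta_rot":[0,0,0],"fingers":-1},{"dp":[0,0,0.007],"delta_rot":[0,0,0],"fingers":-1},{"dp":[0,0,0],"delta_rot":[0,0,0],"fingers":-1},{"dp":[0,0,0],"delta_rot":[0,0,0],"fingers":-1},{"dp":[0,0,0],"delta_rot":[0,0,0],"fingers":-1}]'; python3 look.py .085 .001
```

```text
t: 7.2
tcp_pos: [0.5162, 0.0567, 0.1316]
tool_rot: [0.967, -0.023, 0.013, -0.255]
force: [-0.9, 0.3, -1.8]
finger_gap: 0.151
gripper_force: 68.7
t: 7.62
tcp_pos: [0.5168, 0.0601, 0.1255]
tool_rot: [0.967, -0.023, 0.014, -0.255]
force: [0.5, 0.5, -0.7]
finger_gap: 0.15
gripper_force: 68.7
t 7.6167 rot n [ 0.0011 -0.0024  0.0004] deg 0.97 dp after rot [-0.0012 -0.0011  0.0029] dp before [-0.0013 -0.0011  0.0028] mm world [-0.6  1.2 -1. ] q [-0.32  0.73  1.86  0.71  0.82  0.74]
side -80.0 71 [-65.8   3.3] 13.1
side -68.0 74 [-65.7   3.2] 13.2
side -56.0 71 [-65.4   3.8] 13.9
side -44.0 270 [-67.6  30.4] 59.7
side -32.0 229 [-61.7  18.9] 59.9
side -20.0 65 [-56.   15.7] 54.5
side -8.0 56 [-65.3   3.4] 13.8
side 4.0 57 [-65.4   4.3] 14.1
side 16.0 25 [-67.7   3.7] 8.2
side 28.0 25 [-67.2   4.1] 8.5
side 40.0 26 [-67.5   3.8] 8.1
side 52.0 37 [-66.7  17.7] 47.9
side 64.0 81 [-69.1  32.1] 48.5
side 76.0 58 [-66.9  15.6] 48.7
```

```bash
python3 -m crank '[{"dp":[-0.006,0,0],"delta_rot":[0,0,0],"fingers":-1},{"dp":[-0.01,0,0],"delta_rot":[0,0,0],"fingers":-1},{"dp":[-0.015,0,0],"delta_rot":[0,0,0],"fingers":-1},{"dp":[-0.015,0,0],"delta_rot":[0,0,0],"fingers":-1},{"dp":[-0.015,0,0],"delta_rot":[0,0,0],"fingers":-1},{"dp":[-0.015,0,0],"delta_rot":[0,0,0],"fingers":-1},{"dp":[-0.015,0,0],"delta_rot":[0,0,0],"fingers":-1},{"dp":[-0.015,0,0],"delta_rot":[0,0,0],"fingers":-1},{"dp":[-0.01,0,0],"delta_rot":[0,0,0],"fingers":-1},{"dp":[-0.006,0,0],"delta_rot":[0,0,0],"fingers":-1},{"dp":[0,0,0],"delta_rot":[0,0,0],"fingers":-1},{"dp":[0,0,0],"delta_rot":[0,0,0],"fingers":-1}]';python3 -m crank '[{"dp":[-0.006,0,0],"delta_rot":[0,0,0],"fingers":-1},{"dp":[0,0,0],"delta_rot":[0,0,0],"fingers":-1},{"dp":[0,0,0],"delta_rot":[0,0,0],"fingers":-1},{"dp":[0,0,0],"delta_rot":[0,0,0],"fingers":-1}]'; python3 look.py .02 .003
```

```text
t: 8.72
tcp_pos: [0.4548, 0.0635, 0.1246]
tool_rot: [0.966, -0.022, 0.012, -0.256]
force: [-0.2, -0.3, -0.5]
finger_gap: 0.153
gripper_force: 68.9
t: 9.05
tcp_pos: [0.4525, 0.0636, 0.1245]
tool_rot: [0.966, -0.022, 0.013, -0.255]
force: [0.5, 0.0, -0.7]
finger_gap: 0.149
gripper_force: 68.7
t 9.05 rot n [ 0.0011 -0.0022  0.0004] deg 0.9 dp after rot [-0.0023 -0.0012 -0.0035] dp before [-0.0023 -0.0012 -0.0035] mm world [-1.2 -0.3  1.8] q [-0.36  0.7   2.03  0.78  0.74  0.59]
side -80.0 49 [-60.4  10.1] 52.0
side -68.0 71 [-65.1   3. ] 13.0
side -56.0 44 [-66.    2.6] 12.6
side -44.0 32 [-67.3   2.7] 6.8
side -32.0 26 [-67.5   2.8] 6.7
side -20.0 29 [-67.3   2.9] 6.9
side -8.0 30 [-67.3   3.4] 7.5
side 4.0 25 [-67.4   3.2] 6.9
side 16.0 39 [-69.1  -0.5] 7.3
side 28.0 24 [-69.7  -1.9] 7.5
side 40.0 8 [-79.8  -9. ] -8.2
side 52.0 39 [-66.4   6.5] 47.1
side 64.0 87 [-67.2  27.4] 48.6
side 76.0 24 [-63.1  38.7] 48.7
```

```bash
Z='{"dp":[0,0,0],"delta_rot":[0,0,0],"fingers":-1}'; python3 -m crank '[{"dp":[-0.006,0,0],"delta_rot":[0,0,0],"fingers":-1},{"dp":[-0.006,0,0],"delta_rot":[0,0,0],"fingers":-1},{"dp":[0,0,0],"delta_rot":[0,0,0],"fingers":-1},{"dp":[0,0,0],"delta_rot":[0,0,0],"fingers":-1}]';python3 -m crank '[{"dp":[-0.006,0,0],"delta_rot":[0,0,0],"fingers":-1},{"dp":[0,0,0],"delta_rot":[0,0,0],"fingers":-1},{"dp":[0,0,0],"delta_rot":[0,0,0],"fingers":-1}]';python3 -m crank '[{"dp":[-0.004,0,0],"delta_rot":[0,0,0],"fingers":-1},{"dp":[0,0,0],"delta_rot":[0,0,0],"fingers":-1},{"dp":[0,0,0],"delta_rot":[0,0,0],"fingers":-1}]'; python3 look.py .011 .003
```

```text
t: 9.48
tcp_pos: [0.4465, 0.0637, 0.1246]
tool_rot: [0.967, -0.023, 0.013, -0.255]
force: [-0.1, 0.7, -0.8]
finger_gap: 0.153
gripper_force: 68.7
t: 9.73
tcp_pos: [0.4437, 0.0638, 0.1245]
tool_rot: [0.967, -0.023, 0.013, -0.255]
force: [1.6, 0.5, -1.9]
finger_gap: 0.149
gripper_force: 68.7
t: 9.98
tcp_pos: [0.4418, 0.0639, 0.1245]
tool_rot: [0.967, -0.023, 0.013, -0.255]
force: [1.6, 0.4, -1.5]
finger_gap: 0.152
gripper_force: 68.7
t 9.9833 rot n [ 0.0011 -0.0024  0.0004] deg 0.97 dp after rot [ 0.001  -0.0016 -0.0033] dp before [ 0.0011 -0.0015 -0.0033] mm world [ 0.5 -0.2  1.8] q [-0.36  0.7   2.05  0.8   0.72  0.56]
side -80.0 74 [-65.7   2.4] 12.8
side -68.0 51 [-65.6   3.1] 13.0
side -56.0 30 [-67.6   3. ] 7.2
side -44.0 30 [-68.1   2.8] 7.1
side -32.0 31 [-67.6   3.2] 7.7
side -20.0 23 [-67.5   3.2] 7.6
side -8.0 31 [-67.5   3.2] 7.4
side 4.0 39 [-67.9  -0. ] 7.8
side 16.0 26 [-69.1  -1.5] 7.0
side 28.0 8 [-79.8  -8.9] -8.2
side 40.0 21 [-71.3  -8.6] -7.6
side 52.0 40 [-68.7   9.1] 47.6
side 64.0 64 [-67.7  37.1] 48.5
side 76.0 26 [-62.4  37.2] 48.5
```

```bash
for i in 1; do :; done; python3 -m crank '[{"dp":[-0.004,0,0],"delta_rot":[0,0,0],"fingers":-1},{"dp":[0,0,0],"delta_rot":[0,0,0],"fingers":-1},{"dp":[0,0,0],"delta_rot":[0,0,0],"fingers":-1}]';python3 -m crank '[{"dp":[-0.004,0,0],"delta_rot":[0,0,0],"fingers":-1},{"dp":[0,0,0],"delta_rot":[0,0,0],"fingers":-1},{"dp":[0,0,0],"delta_rot":[0,0,0],"fingers":-1}]'; python3 look.py .011 .003
```

```text
t: 10.33
tcp_pos: [0.4406, 0.0638, 0.1244]
tool_rot: [0.967, -0.023, 0.014, -0.255]
force: [4.3, 1.3, -1.6]
finger_gap: 0.149
gripper_force: 68.5
t: 10.58
tcp_pos: [0.4403, 0.0634, 0.1244]
tool_rot: [0.967, -0.023, 0.016, -0.255]
force: [9.2, 2.8, -3.5]
finger_gap: 0.151
gripper_force: 68.2
t 10.5833 rot n [ 0.0013 -0.0032  0.0005] deg 1.25 dp after rot [ 0.0041 -0.0025 -0.0029] dp before [ 0.0041 -0.0024 -0.0028] mm world [2.  0.3 1.9] q [-0.37  0.7   2.06  0.81  0.72  0.54]
side -80.0 73 [-66.    3.1] 13.2
side -68.0 47 [-66.3   2.8] 13.1
side -56.0 29 [-67.9   2.8] 7.2
side -44.0 30 [-68.1   3.2] 7.6
side -32.0 29 [-67.4   3.1] 8.0
side -20.0 29 [-67.4   3.4] 7.3
side -8.0 26 [-67.8   3.2] 7.5
side 4.0 47 [-68.6  -0.5] 8.0
side 16.0 20 [-69.1  -1.8] 7.2
side 28.0 7 [-81.8  -8.9] -8.1
side 40.0 21 [-74.6  -8.8] -7.9
side 52.0 37 [-61.9   6.1] 46.6
side 64.0 67 [-69.7  38.2] 48.5
side 76.0 27 [-64.8  35.5] 48.5
```

```bash
python3 -m crank '[{"dp":[-0.004,0,0],"delta_rot":[0,0,0],"fingers":-1},{"dp":[0,0,0],"delta_rot":[0,0,0],"fingers":-1},{"dp":[0,0,0],"delta_rot":[0,0,0],"fingers":-1}]';python3 -m crank '[{"dp":[0.01,0,0],"delta_rot":[0,0,0],"fingers":-1},{"dp":[0.007,0,0],"delta_rot":[0,0,0],"fingers":-1},{"dp":[0,0,0],"delta_rot":[0,0,0],"fingers":-1},{"dp":[0,0,0],"delta_rot":[0,0,0],"fingers":-1},{"dp":[0,0,0],"delta_rot":[0,0,0],"fingers":-1}]'; python3 look.py .011 .003
```

```text
t: 10.93
tcp_pos: [0.44, 0.0631, 0.1244]
tool_rot: [0.967, -0.023, 0.017, -0.254]
force: [12.9, 5.5, -5.5]
finger_gap: 0.148
gripper_force: 68.2
t: 11.35
tcp_pos: [0.4434, 0.0641, 0.1244]
tool_rot: [0.966, -0.023, 0.013, -0.255]
force: [0.2, 0.4, -1.8]
finger_gap: 0.149
gripper_force: 69.2
t 11.35 rot n [ 0.001  -0.0021  0.0003] deg 0.86 dp after rot [-0.0021 -0.0012 -0.0037] dp before [-0.002  -0.0011 -0.0037] mm world [-1.  -0.4  1.9] q [-0.36  0.7   2.05  0.79  0.73  0.56]
side -80.0 74 [-65.3   2.7] 12.7
side -68.0 58 [-65.5   2.6] 12.6
side -56.0 27 [-67.7   2.6] 7.0
side -44.0 29 [-67.5   3. ] 7.1
side -32.0 31 [-67.6   2.7] 7.2
side -20.0 28 [-67.4   2.8] 7.2
side -8.0 28 [-67.3   3.2] 7.7
side 4.0 36 [-68.9  -0.3] 7.4
side 16.0 35 [-69.   -1.7] 7.4
side 28.0 5 [-81.1  -8.9] -7.9
side 40.0 23 [-74.2  -8.8] -8.1
side 52.0 43 [-66.    9.1] 47.3
side 64.0 60 [-67.2  40.1] 48.5
side 76.0 26 [-61.9  35.1] 48.5
```

```bash
python3 -m crank '[{"dp":[0.003,0,0],"delta_rot":[0,0,0],"fingers":-1},{"dp":[0,0,0],"delta_rot":[0,0,0],"fingers":-1},{"dp":[0,0,-0.01],"delta_rot":[0,0,0],"fingers":-1},{"dp":[0,0,-0.015],"delta_rot":[0,0,0],"fingers":-1},{"dp":[0,0,-0.02],"delta_rot":[0,0,0],"fingers":-1},{"dp":[0,0,-0.04],"delta_rot":[0,0,0],"fingers":-1},{"dp":[0,0,-0.06],"delta_rot":[0,0,0],"fingers":-1},{"dp":[0,0,-0.06],"delta_rot":[0,0,0],"fingers":-1},{"dp":[0,0,-0.03],"delta_rot":[0,0,0],"fingers":-1},{"dp":[0,0,0],"delta_rot":[0,0,0],"fingers":-1},{"dp":[0,0,0],"delta_rot":[0,0,0],"fingers":-1},{"dp":[0,0,0],"delta_rot":[0,0,0],"fingers":-1}]'
cat > rs.py <<'E'
from pl import *
a=.073
# back to rest: TCP as grasped was (.5217,-.1683,.111)
goto([.5217,-.1683,.111],np.array([np.cos(a),np.sin(a),0]),np.array([np.sin(a),-np.cos(a),0]),0)
E
python3 rs.py
```

```text
t: 12.45
tcp_pos: [0.4408, 0.0061, 0.2265]
tool_rot: [0.966, -0.023, 0.013, -0.255]
force: [0.6, -0.0, -1.3]
finger_gap: 0.147
gripper_force: 69.1
t 12.45 rot n [-0.082  -0.0072 -0.0187] deg 30.4 dp after rot [0.1359 0.3597 0.231 ] dp before [0.1762 0.411  0.0348] mm world [  80.9 -174.4 -115.5] q [-0.49  0.48  1.98  0.57  0.99  0.74]
```

```bash
python3 -m crank '[{"dp":[0,0,0],"delta_rot":[-0.0164,-0.0014,-0.0037],"fingers":-1},{"dp":[0,0,0],"delta_rot":[-0.0164,-0.0014,-0.0037],"fingers":-1},{"dp":[0,0,0],"delta_rot":[-0.0164,-0.0014,-0.0038],"fingers":-1},{"dp":[0,0,0],"delta_rot":[-0.0164,-0.0015,-0.0037],"fingers":-1},{"dp":[0,0,0],"delta_rot":[-0.0164,-0.0015,-0.0038],"fingers":-1},{"dp":[0.019,0.051,0],"delta_rot":[0,0,0],"fingers":-1},{"dp":[0.019,0.051,0],"delta_rot":[0,0,0],"fingers":-1},{"dp":[0.02,0.052,0],"delta_rot":[0,0,0],"fingers":-1},{"dp":[0.02,0.052,0],"delta_rot":[0,0,0],"fingers":-1},{"dp":[0.019,0.051,0],"delta_rot":[0,0,0],"fingers":-1},{"dp":[0.02,0.051,0],"delta_rot":[0,0,0],"fingers":-1},{"dp":[0.019,0.051,0],"delta_rot":[0,0,0],"fingers":-1}]'
python3 -m crank '[{"dp":[0,0,0.03],"delta_rot":[0,0,0],"fingers":-1},{"dp":[0,0,0.04],"delta_rot":[0,0,0],"fingers":-1},{"dp":[0,0,0.03],"delta_rot":[0,0,0],"fingers":-1},{"dp":[0,0,0],"delta_rot":[0,0,0],"fingers":-1},{"dp":[0,0,0],"delta_rot":[0,0,0],"fingers":-1},{"dp":[0,0,0],"delta_rot":[0,0,0],"fingers":-1},{"dp":[0,0,0],"delta_rot":[0,0,0],"fingers":-1}]'
python3 rs.py
```

```text
t: 13.45
tcp_pos: [0.5219, -0.1681, 0.2247]
tool_rot: [0.999, 0.037, -0.002, -0.001]
force: [-0.3, 0.0, -1.6]
finger_gap: 0.148
gripper_force: 69.1
t: 14.03
tcp_pos: [0.5228, -0.1681, 0.1773]
tool_rot: [0.999, 0.037, 0.001, 0.0]
force: [0.6, -0.6, -1.5]
finger_gap: 0.15
gripper_force: 69.1
t 14.0333 rot n [ 0.0001 -0.0002  0.0001] deg 0.1 dp after rot [-0.0022  0.0003  0.1326] dp before [-0.0024  0.0002  0.1326] mm world [ -1.1  -0.2 -66.3] q [-0.51  0.61  1.73  0.    0.8   0.98]
```

```bash
python3 -m crank '[{"dp":[-0.0022,0,0.04],"delta_rot":[0,0,0],"fingers":-1},{"dp":[0,0,0.04],"delta_rot":[0,0,0],"fingers":-1},{"dp":[0,0,0.025],"delta_rot":[0,0,0],"fingers":-1},{"dp":[0,0,0.015],"delta_rot":[0,0,0],"fingers":-1},{"dp":[0,0,0.006],"delta_rot":[0,0,0],"fingers":-1},{"dp":[0,0,0.004],"delta_rot":[0,0,0],"fingers":-1},{"dp":[0,0,0],"delta_rot":[0,0,0],"fingers":-1},{"dp":[0,0,0],"delta_rot":[0,0,0],"fingers":-1},{"dp":[0,0,0],"delta_rot":[0,0,0],"fingers":-1}]'
python3 rs.py
```

```text
t: 14.78
tcp_pos: [0.5218, -0.1686, 0.1126]
tool_rot: [0.999, 0.036, 0.001, 0.001]
force: [0.3, 0.7, -0.8]
finger_gap: 0.149
gripper_force: 69.1
t 14.7833 rot n [ 0.0002 -0.0003 -0.    ] deg 0.14 dp after rot [-0.0002 -0.0006  0.0031] dp before [-0.0002 -0.0006  0.0031] mm world [-0.1  0.3 -1.6] q [-0.52  0.72  1.76  0.    0.65  0.98]
```

```bash
python3 -m crank '[{"dp":[0,0,0.003],"delta_rot":[0,0,0],"fingers":-1},{"dp":[0,0,0],"delta_rot":[0,0,0],"fingers":0.2},{"dp":[0,0,0],"delta_rot":[0,0,0],"fingers":1},{"dp":[0,0,0],"delta_rot":[0,0,0],"fingers":1},{"dp":[0,0,0],"delta_rot":[0,0,0],"fingers":1},{"dp":[0,0,0],"delta_rot":[0,0,0],"fingers":1},{"dp":[0,0,0],"delta_rot":[0,0,0],"fingers":1},{"dp":[0,0,-0.03],"delta_rot":[0,0,0],"fingers":1},{"dp":[0,0,-0.05],"delta_rot":[0,0,0],"fingers":1},{"dp":[0,0,-0.07],"delta_rot":[0,0,0],"fingers":1},{"dp":[0,0,-0.08],"delta_rot":[0,0,0],"fingers":1},{"dp":[0,0,-0.07],"delta_rot":[0,0,0],"fingers":1}]'
python3 -m crank '[{"dp":[0,0,-0.06],"delta_rot":[0,0,0],"fingers":1},{"dp":[0,0,-0.04],"delta_rot":[0,0,0],"fingers":1},{"dp":[0,0,0],"delta_rot":[0,0,0],"fingers":1},{"dp":[0,0,0],"delta_rot":[0,0,0],"fingers":1},{"dp":[0,0,0],"delta_rot":[0,0,0],"fingers":1}]'
python3 - <<'E'
from pl import *
a=.073
goto([.4945,-.3425,.188],np.array([np.cos(a),np.sin(a),0]),np.array([np.sin(a),-np.cos(a),0]))
p,d=snap('top'); C=cloud('top',d); s,_=snap('side')
for (u,v) in ((451,265),(452,302)):
    Q=C[v-14:v+14,u-14:u+14].reshape(-1,3)
    for lo,hi in ((.094,.104),(.086,.095),(.063,.07)):
        k=Q[(Q[:,2]>lo)&(Q[:,2]<hi)]; print(lo,len(k), ((k.min(0)+k.max(0))/2).round(4) if len(k) else 0, k.mean(0).round(4) if len(k) else 0)
A=cv2.resize(p[170:330,330:480,::-1],None,fx=2.5,fy=2.5,interpolation=cv2.INTER_CUBIC)
B=cv2.resize(p[170:260,160:260,::-1],None,fx=4,fy=4,interpolation=cv2.INTER_CUBIC)
o=np.zeros((400,785,3),np.uint8); o[:400,:375]=A[:400]; o[:360,380:780]=B; cv2.imwrite('pics/c3.png',cv2.convertScaleAbs(o,alpha=1.3))
E
```

```text
t: 15.78
tcp_pos: [0.521, -0.1682, 0.262]
tool_rot: [0.999, 0.036, 0.0, 0.0]
force: [0.9, -0.1, -0.4]
finger_gap: 1.0
gripper_force: 0.0
t: 16.2
tcp_pos: [0.5205, -0.168, 0.3094]
tool_rot: [0.999, 0.036, -0.0, -0.0]
force: [0.1, 0.4, -0.4]
finger_gap: 0.999
gripper_force: 0.0
t 16.2 rot n [-0.0001  0.0001 -0.    ] deg 0.07 dp after rot [-0.0773  0.3444  0.1348] dp before [-0.0771  0.3445  0.1346] mm world [ -26.  -174.5  -67.4] q [-0.52  0.42  1.62  0.    1.1   0.98]
0.094 82 [ 0.4947 -0.3442  0.0988] [ 0.494  -0.3429  0.0989]
0.086 18 [ 0.4947 -0.3437  0.0904] [ 0.4911 -0.3391  0.0908]
0.063 75 [ 0.4981 -0.3434  0.0663] [ 0.4919 -0.3425  0.0655]
0.094 6 [ 0.4274 -0.3423  0.0952] [ 0.4259 -0.3411  0.0951]
0.086 44 [ 0.4253 -0.3407  0.0904] [ 0.4249 -0.3406  0.091 ]
0.063 105 [ 0.4275 -0.3423  0.0664] [ 0.4272 -0.3397  0.0649]
```

View pics/c3.png

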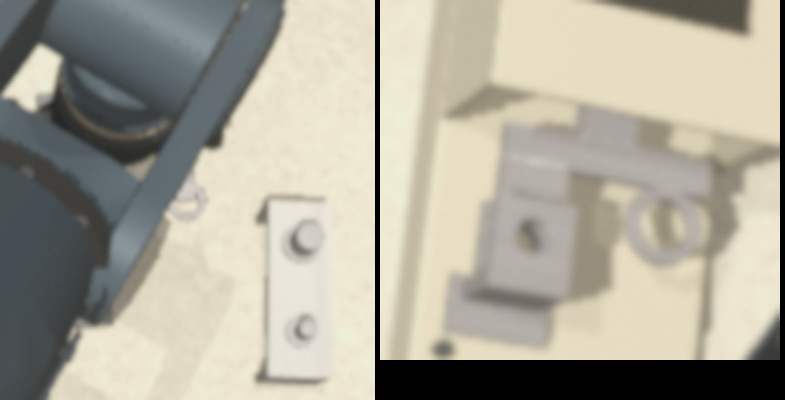

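Right half: the drawbar is out, with the ring at crop (663,225) and the fork hole at (531,235). The rack shows the thick pin at (308,237) and the thin one at (305,328).

```bash
python3 - <<'E'
from pl import *
e=onplane('top',[zoom(663-380,225,160,170,4)],.0375)[0]; print('eye',((e-hole)@M*1e3).round(1))
f=onplane('top',[zoom(531-380,235,160,170,4)],.047)[0]; print('fork',((f-hole)@M*1e3).round(1))
E
python3 -m crank '[{"dp":[-0.013,0.05,0],"delta_rot":[0,0,0],"fingers":1},{"dp":[-0.013,0.06,0],"delta_rot":[0,0,0],"fingers":1},{"dp":[-0.013,0.06,0],"delta_rot":[0,0,0],"fingers":1},{"dp":[-0.013,0.06,0],"delta_rot":[0,0,0],"fingers":1},{"dp":[-0.013,0.06,0.03],"delta_rot":[0,0,0],"fingers":1},{"dp":[-0.012,0.054,0.05],"delta_rot":[0,0,0],"fingers":1},{"dp":[0,0,0.055],"delta_rot":[0,0,0],"fingers":1},{"dp":[0,0,0],"delta_rot":[0,0,0],"fingers":1},{"dp":[0,0,0],"delta_rot":[0,0,0],"fingers":1},{"dp":[0,0,0],"delta_rot":[0,0,0],"fingers":1},{"dp":[0,0,0],"delta_rot":[0,0,0],"fingers":1}]'
cat > gp.py <<'E'
from pl import *
a=.073
goto([.4945,-.3430,.088],np.array([np.cos(a),np.sin(a),0]),np.array([np.sin(a),-np.cos(a),0]))
E
python3 gp.py
```

```text
eye [ 19.4 -69.3  -9.5]
fork [-0.2  0.6  0. ]
t: 17.22
tcp_pos: [0.4961, -0.3423, 0.2441]
tool_rot: [0.999, 0.037, 0.001, 0.001]
force: [-0.4, 0.9, 0.5]
finger_gap: 0.997
gripper_force: 0.0
t 17.2167 rot n [ 0.0003 -0.0003  0.0002] deg 0.17 dp after rot [-0.0034  0.0012  0.2041] dp before [-0.0038  0.0009  0.2041] mm world [  -1.6   -0.7 -102.1] q [-0.79  0.57  1.55  0.    1.02  0.71]
```

```bash
python3 -m crank '[{"dp":[-0.0034,0.001,0.05],"delta_rot":[0,0,0],"fingers":1},{"dp":[0,0,0.06],"delta_rot":[0,0,0],"fingers":1},{"dp":[0,0,0.05],"delta_rot":[0,0,0],"fingers":1},{"dp":[0,0,0.03],"delta_rot":[0,0,0],"fingers":1},{"dp":[0,0,0.014],"delta_rot":[0,0,0],"fingers":1},{"dp":[0,0,0],"delta_rot":[0,0,0],"fingers":1},{"dp":[0,0,0],"delta_rot":[0,0,0],"fingers":1},{"dp":[0,0,0],"delta_rot":[0,0,0],"fingers":1}]' 60
python3 gp.py
```

```text
t: 17.88
tcp_pos: [0.4948, -0.3439, 0.1426]
tool_rot: [0.999, 0.037, 0.002, 0.001]
force: [0.2, 0.1, 0.3]
finger_gap: 0.996
gripper_force: 0.0
t 17.8833 rot n [ 0.0005 -0.0005  0.0001] deg 0.24 dp after rot [-0.0005 -0.0017  0.0012] dp before [-0.0005 -0.0018  0.0012] mm world [-0.3  0.9 -0.6] q [-0.79  0.71  1.61  0.    0.81  0.7 ]
```

```bash
python3 -m crank '[{"dp":[0,0,0],"delta_rot":[0,0,0],"fingers":-1},{"dp":[0,0,0],"delta_rot":[0,0,0],"fingers":-1},{"dp":[0,0,0],"delta_rot":[0,0,0],"fingers":-1},{"dp":[0,0,0],"delta_rot":[0,0,0],"fingers":-1},{"dp":[0,0,0],"delta_rot":[0,0,0],"fingers":-1},{"dp":[0,0,0],"delta_rot":[0,0,0],"fingers":-1},{"dp":[0,0,0],"delta_rot":[0,0,0],"fingers":-1},{"dp":[0,0,0],"delta_rot":[0,0,0],"fingers":-1}]' 60
python3 gp.py
```

```text
t: 18.55
tcp_pos: [0.4939, -0.3436, 0.1412]
tool_rot: [0.999, 0.036, 0.001, 0.0]
force: [-0.5, -0.7, 3.7]
finger_gap: 0.239
gripper_force: 58.5
t 18.55 rot n [ 0.0001 -0.0002 -0.    ] deg 0.08 dp after rot [ 0.0013 -0.0011 -0.0016] dp before [ 0.0013 -0.0011 -0.0016] mm world [0.6 0.6 0.8] q [-0.79  0.72  1.62  0.    0.81  0.7 ]
```

```bash
python3 -m crank '[{"dp":[0,0,-0.02],"delta_rot":[0,0,0],"fingers":-1},{"dp":[0,0,-0.04],"delta_rot":[0,0,0],"fingers":-1},{"dp":[0,0,-0.06],"delta_rot":[0,0,0],"fingers":-1},{"dp":[0,0,-0.07],"delta_rot":[0,0,0],"fingers":-1},{"dp":[0,0,-0.07],"delta_rot":[0,0,0],"fingers":-1},{"dp":[0,0,-0.04],"delta_rot":[0,0,0],"fingers":-1},{"dp":[0,0,0],"delta_rot":[0,0,0],"fingers":-1},{"dp":[0,0,0],"delta_rot":[0,0,0],"fingers":-1},{"dp":[0,0,0],"delta_rot":[0,0,0],"fingers":-1},{"dp":[0,0,0],"delta_rot":[0,0,0],"fingers":-1}]'
cat >> pl.py <<'E'
def gpin(foot,x=0,y=0): goto(hole+M@np.array([x,y,foot]),X,-Y,.125)
E
python3 -c "
from pl import *
gpin(.045)"
```

```text
t: 19.38
tcp_pos: [0.4927, -0.3423, 0.2885]
tool_rot: [0.999, 0.036, -0.001, -0.002]
force: [0.7, 0.7, -1.8]
finger_gap: 0.242
gripper_force: 59.4
t 19.3833 rot n [0.0827 0.0053 0.0183] deg 30.55 dp after rot [ 0.0704 -0.6763  0.4623] dp before [ 0.1664 -0.8027  0.0646] mm world [ 53.7 406.4 -31.1] q [-0.79  0.51  1.51  0.    1.12  0.7 ]
```

```bash
python3 -m crank '[{"dp":[0,0,0],"delta_rot":[0.0165,0.001,0.0036],"fingers":-1},{"dp":[0,0,0],"delta_rot":[0.0165,0.001,0.0036],"fingers":-1},{"dp":[0,0,0],"delta_rot":[0.0165,0.0011,0.0037],"fingers":-1},{"dp":[0,0,0],"delta_rot":[0.0166,0.0011,0.0037],"fingers":-1},{"dp":[0,0,0],"delta_rot":[0.0166,0.0011,0.0037],"fingers":-1},{"dp":[0,0,0],"delta_rot":[0,0,0],"fingers":-1},{"dp":[0.0064,-0.05,0.033],"delta_rot":[0,0,0],"fingers":-1},{"dp":[0.0064,-0.06,0.04],"delta_rot":[0,0,0],"fingers":-1},{"dp":[0.0064,-0.06,0.04],"delta_rot":[0,0,0],"fingers":-1},{"dp":[0.0064,-0.06,0.04],"delta_rot":[0,0,0],"fingers":-1},{"dp":[0.0064,-0.06,0.04],"delta_rot":[0,0,0],"fingers":-1},{"dp":[0.0064,-0.06,0.04],"delta_rot":[0,0,0],"fingers":-1}]'
python3 -m crank '[{"dp":[0.0064,-0.06,0.04],"delta_rot":[0,0,0],"fingers":-1},{"dp":[0.0064,-0.06,0.04],"delta_rot":[0,0,0],"fingers":-1},{"dp":[0.0064,-0.06,0.04],"delta_rot":[0,0,0],"fingers":-1},{"dp":[0.0064,-0.06,0.04],"delta_rot":[0,0,0],"fingers":-1},{"dp":[0.0064,-0.05,0.03],"delta_rot":[0,0,0],"fingers":-1},{"dp":[0,0,0],"delta_rot":[0,0,0],"fingers":-1},{"dp":[0,0,0],"delta_rot":[0,0,0],"fingers":-1},{"dp":[0,0,0],"delta_rot":[0,0,0],"fingers":-1},{"dp":[0,0,0],"delta_rot":[0,0,0],"fingers":-1},{"dp":[0,0,0],"delta_rot":[0,0,0],"fingers":-1},{"dp":[0,0,0],"delta_rot":[0,0,0],"fingers":-1}]'
python3 -c "
from pl import *
gpin(.015)"
```

```text
t: 20.38
tcp_pos: [0.5218, -0.1325, 0.2756]
tool_rot: [0.966, -0.022, 0.007, -0.256]
force: [0.3, 0.0, -0.2]
finger_gap: 0.24
gripper_force: 59.6
t: 21.3
tcp_pos: [0.5466, 0.0362, 0.2663]
tool_rot: [0.966, -0.023, 0.008, -0.257]
force: [-0.9, 0.3, -1.8]
finger_gap: 0.235
gripper_force: 59.6
t 21.3 rot n [ 0.0006 -0.0006 -0.    ] deg 0.32 dp after rot [-0.0028 -0.0393  0.1033] dp before [-0.0032 -0.0397  0.1031] mm world [  0.6  42.9 -34.9] q [-0.34  0.51  1.7   0.55  1.15  0.99]
```

```bash
python3 -m crank '[{"dp":[-0.003,-0.0395,0],"delta_rot":[0.0006,-0.0006,0],"fingers":-1},{"dp":[0,0,0.03],"delta_rot":[0,0,0],"fingers":-1},{"dp":[0,0,0.04],"delta_rot":[0,0,0],"fingers":-1},{"dp":[0,0,0.033],"delta_rot":[0,0,0],"fingers":-1},{"dp":[0,0,0],"delta_rot":[0,0,0],"fingers":-1},{"dp":[0,0,0],"delta_rot":[0,0,0],"fingers":-1},{"dp":[0,0,0],"delta_rot":[0,0,0],"fingers":-1},{"dp":[0,0,0],"delta_rot":[0,0,0],"fingers":-1},{"dp":[0,0,0],"delta_rot":[0,0,0],"fingers":-1}]'
python3 - <<'E'
from pl import *
gpin(.015)
s,_=snap('side'); p,_=snap('top')
a=cv2.resize(s[235:335,175:275,::-1],None,fx=6,fy=6,interpolation=cv2.INTER_CUBIC)
b=cv2.resize(p[195:255,180:212,::-1],None,fx=6,fy=6,interpolation=cv2.INTER_CUBIC)
o=np.zeros((600,800,3),np.uint8); o[:,:600]=a; o[:360,602:794]=b; cv2.imwrite('pics/c4.png',cv2.convertScaleAbs(o,alpha=1.4))
E
```

```text
t: 22.05
tcp_pos: [0.5474, 0.0796, 0.2325]
tool_rot: [0.966, -0.021, 0.007, -0.259]
force: [-0.0, 0.4, -1.4]
finger_gap: 0.24
gripper_force: 59.6
t 22.05 rot n [ 0.     -0.0002  0.0002] deg 0.11 dp after rot [-0.0005  0.002   0.0013] dp before [-0.0005  0.002   0.0013] mm world [-0.3 -0.6 -1.1] q [-0.27  0.56  1.73  0.6   1.06  0.99]
```

View pics/c4.png

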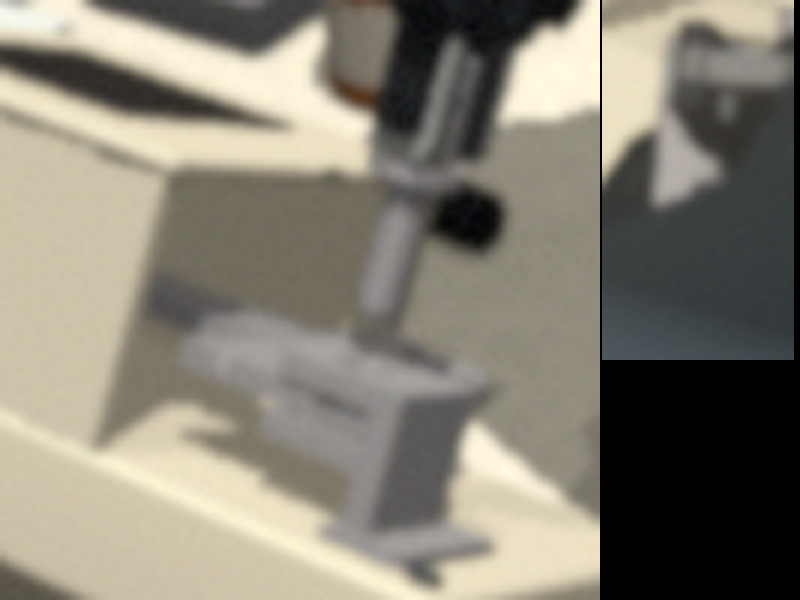

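Side crop: the pin stands over the fork with its foot at about (378,310). The fork's top near edge runs from about (280,345) to (490,385), and the top camera's view is blocked by the arm.

```bash
cat >> pl.py <<'E'
def proj(nm,P):
    c_=manip.camera_model(nm); Q=(np.atleast_2d(P)-np.array(c_['origin']))@att(c_); s=np.c_[Q[:,0]/-Q[:,2],-Q[:,1]/-Q[:,2]]
    r2=(s**2).sum(1,keepdims=True); s=s*(1+c_['k1']*r2); return s*[c_['fx'],c_['fy']]+[c_['cx'],c_['cy']]
E
python3 - <<'E'
from pl import *
def zz(P): q=proj('side',P)[0]; return ((q-[175,235]+.5)*6-.5).round(0)
F=lambda *v: hole+M@(np.array(v)/1000)
for n_,v in dict(hole=(0,0,0),c1=(16,20,0),c2=(-28,20,0),c3=(-28,-20,0),c4=(16,-20,0),w=(-28,20,-27),wb=(-28,20,-47),lt=(16,20,-27)).items(): print(n_,zz(F(*v)))
s=manip.sense(); T=R.from_quat(s['tool_rot']).as_matrix(); t=np.array(s['tcp_pos'])
for d in (.0812,.1252): 
    print('pin',d,zz(t+T@[0,0,d]), 'edges',zz(t+T@[.007,0,d]),zz(t+T@[-.007,0,d]), ((t+T@[0,0,d]-hole)@M*1e3).round(1))
p,_=load('side'); g=p[:,:,1].astype(int)
for v in range(272,290,2): print(v,g[v,228:252])
E
```

```text
hole [371. 372.]
c1 [291. 357.]
c2 [408. 405.]
c3 [481. 398.]
c4 [367. 353.]
w [384. 492.]
wb [366. 557.]
lt [268. 443.]
pin 0.0812 [421. 185.] edges [402. 178.] [439. 192.] [ 0.   1.1 59.1]
pin 0.1252 [382. 324.] edges [364. 317.] [401. 331.] [ 0.1  1.1 15.1]
272 [ 76  77  78  78  78  77  77  78  77  80  88  96 102 101  96  84  74  59
  43  27  11   5   3   8]
274 [ 78  77  77  78  77  77  77  76  79  85  94 100 103 100  91  80  71  64
  59  54  44  35  25  14]
276 [ 77  76  77  77  77  78  78  78  80  90  98 100 101  94  86  74  70  78
  86  85  83  75  66  58]
278 [ 76  77  77  77  77  77  77  79  86  94 100 102  98  89  80  70  75  85
  95  97  96  95  92  91]
280 [ 77  78  76  77  76  77  78  81  91  98 102 100  93  84  73  69  81  92
  97  98  97  98  98  97]
282 [ 77  78  77  78  77  76  80  88  96 100 101  98  87  77  69  74  89  96
  97  99  99  97  99  99]
284 [ 77  77  77  78  76  77  79  90  98 101  98  91  80  71  69  81  93  96
  98  98  97  97  97  97]
286 [77 76 77 77 78 78 78 83 89 92 88 82 72 69 75 89 95 98 97 99 99 99 98 98]
288 [ 78  77  78  82  87  84  77  75  75  73  70  68  65  71  86  94  97  97
  99 100  99 101 100  99]
```

```bash
python3 - <<'E'
from pl import *
p,_=load('side'); g=p[:,:,1].astype(int)
print('cols 214..252')
for v in range(294,322,2): print(v,g[v,212:254])
print(proj('side',[hole+M@(np.array(v)/1000) for v in [(18,20,-19),(18,20,-27),(-26,20,0),(-26,20,-27),(-26,20,-40),(-28,20,-27),(18,20,0),(18,20,-8)]]).round(1))
E
```

```text
cols 214..252
294 [113 112 112 111 113 115 117 115 115 111 108 105 107 109 111 114 116 117
 114 112 109 105 103 101  99  99  94  89  84  77  71  65  65  67  75  78
  83  89  95 100 102 101]
296 [107 103 102 103 104 108 107 110 110 105 102  99 100 102 104 104 105 108
 109 109 108 107 107 111 114 113 111 108 108 106 104  99  96  92  87  80
  77  86 100 108 110 108]
298 [ 95  97  97 100  99  99 101 101 102  96  90  88  90  94  95  98  97 100
 100 101 103 103 106 107 111 112 113 114 115 116 117 116 115 115 113 109
 109 107 106 106 103 102]
300 [ 85  87  89  91  93  95 102 105 104 102  99  96  93  93  89  85  83  84
  88  94  97 100 101 102 100 102 105 106 108 108 107 103 102 100  99  98
  96  95  93  90  87  83]
302 [ 85  85  86  85  87  93 105 115 114 109 103 100  98 101  97  90  83  79
  75  77  82  85  88  92  96 100 100  99  98  93  81  71  68  68  68  65
  65  64  63  65  64  68]
304 [104  95  89  85  86  86  92 100 103 105 105 103 101 103 102  98  97  96
  95  94  93  87  84  87  92  97  99 100  94  84  70  66  62  62  63  64
  62  61  63  64  73  88]
306 [116 108  97  89  85  89  
[... 798 characters left out ...]
2  63  63  64  64  64  63
  63  78 101 126 145 157]
316 [162 162 162 162 160 157 145 135 127 115 106  98  92  89  87  85  85  84
  86  86  88  94  97  98  99  92  79  68  63  63  63  63  63  63  64  64
  71  93 124 141 148 150]
318 [165 162 162 161 161 163 162 161 160 154 146 137 129 121 109  98  90  87
  86  88  91  95  99  99  95  86  72  65  63  64  64  63  64  62  63  64
  72  93 123 141 146 147]
320 [173 170 170 167 165 164 162 162 163 162 161 161 160 157 153 145 132 118
 103  95  96  98 100  96  91  76  66  64  63  64  65  65  63  65  63  68
  78  99 126 142 148 148]
[[219.5 303.8]
 [218.3 308. ]
 [241.7 301.7]
 [237.7 316.3]
 [235.8 323.3]
 [238.6 316.6]
 [222.2 293.7]
 [221.1 298. ]]
```

```bash
python3 -m crank '[{"dp":[0,0.002,0.01],"delta_rot":[0,0,0],"fingers":-1},{"dp":[0,0,0.01],"delta_rot":[0,0,0],"fingers":-1},{"dp":[0,0,0.006],"delta_rot":[0,0,0],"fingers":-1},{"dp":[0,0,0],"delta_rot":[0,0,0],"fingers":-1},{"dp":[0,0,0],"delta_rot":[0,0,0],"fingers":-1},{"dp":[0,0,0],"delta_rot":[0,0,0],"fingers":-1}]'
python3 -m crank '[{"dp":[0,0,0.004],"delta_rot":[0,0,0],"fingers":-1},{"dp":[0,0,0.002],"delta_rot":[0,0,0],"fingers":-1},{"dp":[0,0,0],"delta_rot":[0,0,0],"fingers":-1},{"dp":[0,0,0],"delta_rot":[0,0,0],"fingers":-1},{"dp":[0,0,0],"delta_rot":[0,0,0],"fingers":-1}]'
python3 -m crank '[{"dp":[0,0,0.004],"delta_rot":[0,0,0],"fingers":-1},{"dp":[0,0,0.002],"delta_rot":[0,0,0],"fingers":-1},{"dp":[0,0,0],"delta_rot":[0,0,0],"fingers":-1},{"dp":[0,0,0],"delta_rot":[0,0,0],"fingers":-1}]'
cat > st.py <<'E'
from pl import *
s=manip.sense(); T=R.from_quat(s['tool_rot']).as_matrix(); t=np.array(s['tcp_pos'])
print('foot',((t+T@[0,0,.1252]-hole)@M*1e3).round(1),'F deck',(np.array(s['force'])@M).round(1),'tq',(np.array(s['ft_torque'])@M).round(2),'tilt',(M.T@T[:,2]).round(4), s['t'])
E
python3 st.py
```

```text
t: 22.65
tcp_pos: [0.547, 0.0861, 0.2198]
tool_rot: [0.966, -0.021, 0.006, -0.259]
force: [-0.2, 0.4, -1.8]
finger_gap: 0.241
gripper_force: 59.6
t: 23.07
tcp_pos: [0.5471, 0.0875, 0.2173]
tool_rot: [0.966, -0.021, 0.006, -0.259]
force: [-0.5, -0.4, -1.5]
finger_gap: 0.243
gripper_force: 59.6
t: 23.4
tcp_pos: [0.5471, 0.0891, 0.2146]
tool_rot: [0.966, -0.021, 0.005, -0.259]
force: [0.6, -0.5, -2.2]
finger_gap: 0.239
gripper_force: 59.6
foot [-0.6  0.3 -4.8] F deck [ 0.7 -1.5 -1.6] tq [-0.38 -0.04 -0.02] tilt [-1.2e-03  3.0e-04 -1.0e+00] 23.4
```

```bash
python3 -m crank '[{"dp":[0,0,0.004],"delta_rot":[0,0,0],"fingers":-1},{"dp":[0,0,0.004],"delta_rot":[0,0,0],"fingers":-1},{"dp":[0,0,0],"delta_rot":[0,0,0],"fingers":-1},{"dp":[0,0,0],"delta_rot":[0,0,0],"fingers":-1}]'; python3 st.py
python3 -m crank '[{"dp":[0,0,0.004],"delta_rot":[0,0,0],"fingers":-1},{"dp":[0,0,0.004],"delta_rot":[0,0,0],"fingers":-1},{"dp":[0,0,0],"delta_rot":[0,0,0],"fingers":-1},{"dp":[0,0,0],"delta_rot":[0,0,0],"fingers":-1}]'; python3 st.py
```

```text
t: 23.73
tcp_pos: [0.5471, 0.0911, 0.211]
tool_rot: [0.966, -0.021, 0.005, -0.259]
force: [-0.1, 0.6, -1.6]
finger_gap: 0.239
gripper_force: 59.6
foot [-0.7  0.3 -8.9] F deck [-0.1 -0.3 -1.7] tq [-0.37 -0.04  0.01] tilt [-1.3e-03  4.0e-04 -1.0e+00] 23.7333
t: 24.07
tcp_pos: [0.5472, 0.0931, 0.2076]
tool_rot: [0.966, -0.021, 0.005, -0.259]
force: [-0.1, 0.3, -1.6]
finger_gap: 0.239
gripper_force: 59.6
foot [ -0.7   0.3 -12.9] F deck [-0.1 -0.5 -1.6] tq [-0.33  0.06  0.02] tilt [-1.3e-03  4.0e-04 -1.0e+00] 24.0667
```

```bash
python3 -m crank '[{"dp":[0,0,0.005],"delta_rot":[0,0,0],"fingers":-1},{"dp":[0,0,0.005],"delta_rot":[0,0,0],"fingers":-1},{"dp":[0,0,0.005],"delta_rot":[0,0,0],"fingers":-1},{"dp":[0,0,0],"delta_rot":[0,0,0],"fingers":-1},{"dp":[0,0,0],"delta_rot":[0,0,0],"fingers":-1}]'; python3 st.py
python3 -m crank '[{"dp":[0,0,0.005],"delta_rot":[0,0,0],"fingers":-1},{"dp":[0,0,0.005],"delta_rot":[0,0,0],"fingers":-1},{"dp":[0,0,0.005],"delta_rot":[0,0,0],"fingers":-1},{"dp":[0,0,0],"delta_rot":[0,0,0],"fingers":-1},{"dp":[0,0,0],"delta_rot":[0,0,0],"fingers":-1}]'; python3 st.py
```

```text
t: 24.48
tcp_pos: [0.5473, 0.0969, 0.201]
tool_rot: [0.966, -0.021, 0.005, -0.259]
force: [-0.2, 0.2, -1.6]
finger_gap: 0.241
gripper_force: 59.6
foot [ -0.8   0.3 -20.5] F deck [-0.2 -0.6 -1.5] tq [-0.35  0.02 -0.05] tilt [-1.5e-03  4.0e-04 -1.0e+00] 24.4833
t: 24.9
tcp_pos: [0.5475, 0.1006, 0.1946]
tool_rot: [0.966, -0.021, 0.005, -0.259]
force: [0.0, 0.1, -2.6]
finger_gap: 0.242
gripper_force: 59.6
foot [ -0.8   0.3 -27.9] F deck [ 0.  -1.2 -2.3] tq [-0.41  0.03 -0.  ] tilt [-1.4e-03  4.0e-04 -1.0e+00] 24.9
```

```bash
python3 -m crank '[{"dp":[0,0,0.006],"delta_rot":[0,0,0],"fingers":-1},{"dp":[0,0,0.006],"delta_rot":[0,0,0],"fingers":-1},{"dp":[0,0,0.006],"delta_rot":[0,0,0],"fingers":-1},{"dp":[0,0,0.006],"delta_rot":[0,0,0],"fingers":-1},{"dp":[0,0,0.004],"delta_rot":[0,0,0],"fingers":-1},{"dp":[0,0,0],"delta_rot":[0,0,0],"fingers":-1},{"dp":[0,0,0],"delta_rot":[0,0,0],"fingers":-1}]'; python3 st.py
python3 -m crank '[{"dp":[0,0,0.003],"delta_rot":[0,0,0],"fingers":-1},{"dp":[0,0,0],"delta_rot":[0,0,0],"fingers":-1},{"dp":[0,0,0],"delta_rot":[0,0,0],"fingers":-1}]'; python3 st.py
python3 -m crank '[{"dp":[0,0,0.003],"delta_rot":[0,0,0],"fingers":-1},{"dp":[0,0,0],"delta_rot":[0,0,0],"fingers":-1},{"dp":[0,0,0],"delta_rot":[0,0,0],"fingers":-1}]'; python3 st.py
```

```text
t: 25.48
tcp_pos: [0.5479, 0.1076, 0.1824]
tool_rot: [0.966, -0.021, 0.005, -0.259]
force: [0.8, -0.5, -0.8]
finger_gap: 0.241
gripper_force: 59.6
foot [ -0.7   0.3 -41.9] F deck [ 0.9 -0.8 -0.4] tq [-0.37  0.02 -0.05] tilt [-1.3e-03  4.0e-04 -1.0e+00] 25.4833
t: 25.73
tcp_pos: [0.5482, 0.1081, 0.1816]
tool_rot: [0.966, -0.021, 0.006, -0.259]
force: [-0.8, -1.0, 0.9]
finger_gap: 0.241
gripper_force: 60.2
foot [ -0.3   0.3 -42.9] F deck [-0.8 -0.5  1.3] tq [-0.27  0.04  0.01] tilt [-2.e-04  3.e-04 -1.e+00] 25.7333
t: 25.98
tcp_pos: [0.5482, 0.1082, 0.1815]
tool_rot: [0.966, -0.021, 0.006, -0.259]
force: [-3.8, -6.9, 10.7]
finger_gap: 0.237
gripper_force: 61.5
foot [ -0.3   0.3 -43. ] F deck [-3.5 -0.8 12.8] tq [-0.39  0.53 -0.  ] tilt [ 2.e-04  2.e-04 -1.e+00] 25.9833
```

```bash
python3 -m crank '[{"dp":[0,0,0.002],"delta_rot":[0,0,0],"fingers":-1},{"dp":[0,0,0],"delta_rot":[0,0,0],"fingers":-1},{"dp":[0,0,0],"delta_rot":[0,0,0],"fingers":-1}]'; python3 st.py
python3 -m crank '[{"dp":[0,0,-0.003],"delta_rot":[0,0,0],"fingers":-1},{"dp":[0,0,0],"delta_rot":[0,0,0],"fingers":-1},{"dp":[0,0,0],"delta_rot":[0,0,0],"fingers":0},{"dp":[0,0,0],"delta_rot":[0,0,0],"fingers":1},{"dp":[0,0,0],"delta_rot":[0,0,0],"fingers":1},{"dp":[0,0,0],"delta_rot":[0,0,0],"fingers":1},{"dp":[0,0,0],"delta_rot":[0,0,0],"fingers":1},{"dp":[0,0,-0.01],"delta_rot":[0,0,0],"fingers":1},{"dp":[0,0,-0.03],"delta_rot":[0,0,0],"fingers":1},{"dp":[0,0,-0.06],"delta_rot":[0,0,0],"fingers":1},{"dp":[0,0,-0.08],"delta_rot":[0,0,0],"fingers":1},{"dp":[0,0,-0.08],"delta_rot":[0,0,0],"fingers":1}]'
python3 -m crank '[{"dp":[0,0.06,-0.05],"delta_rot":[0,0,0],"fingers":1},{"dp":[0,0.06,-0.05],"delta_rot":[0,0,0],"fingers":1},{"dp":[0,0.06,-0.04],"delta_rot":[0,0,0],"fingers":1},{"dp":[0,0.07,-0.04],"delta_rot":[0,0,0],"fingers":1},{"dp":[0,0.07,-0.04],"delta_rot":[0,0,0],"fingers":1},{"dp":[0,0.07,-0.04],"delta_rot":[0,0,0],"fingers":1},{"dp":[0,0.07,-0.04],"delta_rot":[0,0,0],"fingers":1},{"dp":[0,0.07,-0.04],"delta_rot":[0,0,0],"fingers":1},{"dp":[0,0.07,-0.04],"delta_rot":[0,0,0],"fingers":1},{"dp":[0,0,0],"delta_rot":[0,0,0],"fingers":1},{"dp":[0,0,0],"delta_rot":[0,0,0],"fingers":1},{"dp":[0,0,0],"delta_rot":[0,0,0],"fingers":1}]'
python3 - <<'E'
from pl import *
s,ds=snap('side'); p,d=snap('top'); C=cloud('top',d); L=(C-hole)@M
k=L[(np.hypot(L[:,:,0],L[:,:,1])<.025)&(L[:,:,2]>.003)&(L[:,:,2]<.06)]
print('knob top',len(k),np.sort(k[:,2])[-30:].round(4) if len(k) else 0)
a=cv2.resize(s[180:330,175:415,::-1],None,fx=3.3,fy=3.3,interpolation=cv2.INTER_CUBIC)[:495,:795]
cv2.imwrite('pics/c5.png',cv2.convertScaleAbs(a,alpha=1.4))
E
```

```text
t: 26.23
tcp_pos: [0.5482, 0.1082, 0.1815]
tool_rot: [0.966, -0.021, 0.007, -0.259]
force: [-5.9, -10.4, 16.6]
finger_gap: 0.239
gripper_force: 62.3
foot [ -0.2   0.3 -43. ] F deck [-5.4 -1.  19.7] tq [-0.36  0.77 -0.01] tilt [ 6.e-04  1.e-04 -1.e+00] 26.2333
t: 27.23
tcp_pos: [0.5444, 0.0435, 0.2938]
tool_rot: [0.966, -0.021, 0.004, -0.259]
force: [2.0, -0.8, 0.4]
finger_gap: 1.002
gripper_force: 0.0
t: 28.23
tcp_pos: [0.5292, -0.3104, 0.3072]
tool_rot: [0.965, -0.022, 0.005, -0.26]
force: [0.9, 0.8, 0.5]
finger_gap: 1.0
gripper_force: 0.0
knob top 265 [0.0421 0.0421 0.0422 0.0422 0.0422 0.0423 0.0423 0.0425 0.0426 0.0426
 0.0428 0.0428 0.0428 0.0429 0.043  0.043  0.0431 0.0435 0.0435 0.0435
 0.0435 0.0437 0.0437 0.0437 0.0437 0.0437 0.044  0.0446 0.0447 0.0461]
```

View pics/c5.png

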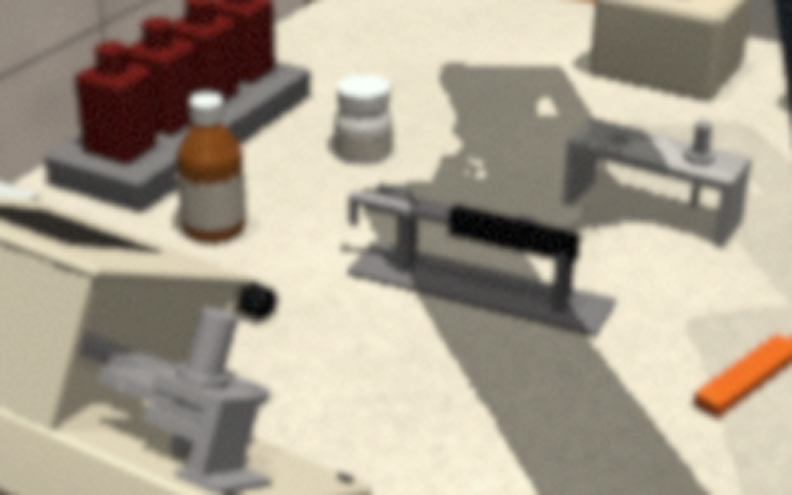

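The side picture shows the pin's head sitting on the fork at (212,378), the hook back in its rest (460,230), the thin pin still in the rack (703,140), and the gripper clear of everything.

```bash
python3 -c "
from station import manip
print(manip.sign_off())"
```

```text
the job is handed in; nothing more can be done
None
```

The job is handed in: the drawbar is pulled out to its stop, the hooked rod is back in its rest, and the thick pin is through fork and lug with its head seated on the fork; the thin pin was left in the rack.

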